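# Load and index the rotary bracket tray

### The job

Set up the rotary bracket tray. First turn the tray by its grip bar until its index fin points at the round load pin, and let go; with the tray in that position put every T bracket that is on the benches into the pocket that matches its length, standing on its flange flat on the pocket floor; then turn the loaded tray until the fin points at the flat run plate, and let go. Leave the other things on the bench where they are.

Things in the scene. Friction and masses are not known exactly. Their poses are not given: they have to be found in the camera images.
- tray (a joint): turning of the rotary tray about its upright axis, rad; grows counter-clockwise seen from above; stops at -2.9 and +2.9; turns with slight friction (about 0.1 Nm) and stays where it is left
- hub (a point): on the turning axis at the height of the tray's black grip bar. The bar is 40 mm long (along this point's x axis), 12 mm thick, 28 mm high, its underside 80 mm and its top 108 mm above the table, on a 16 mm steel post; pinch it across its thickness to turn the tray
- fin (a point): tip of the black index fin (10 mm wide, 30 mm long, the only thing that sticks out from the rim of the tray) of the tray, at the rim of the aluminium disc, 121 mm from the axis along the tray's +x (the point's x axis points outward, same direction as hub x); top of the fin 40 mm above the table
- load_point (a point): the point where the fin's tip belongs for LOADING: 121 mm from the axis, just inside the LOAD mark, a single ROUND pin of 14 mm diameter clamped on the rim of the grey base, top 48 mm above the table; it stands elsewhere round the rim each time, always within the tray's range of turning without passing a stop
- run_point (a point): the point where the fin's tip belongs for RUNNING: 121 mm from the axis, just inside the RUN mark, a flat SQUARE-edged plate 24 mm wide, 10 mm thick, clamped on the rim of the grey base, top 48 mm above the table; it stands elsewhere each time, always on the other side of the tray's joint zero from the load mark
- pocket_long (a point): centre of the floor of the long pocket of the tray, 104 x 46 mm inside; long side along the point's x axis. Pocket walls rise 18 mm above this floor (to 42 mm above the table); walls are 4 mm thick, the middle rib 20 mm. The long and the short pocket lie end to end on one side of the middle rib.
- pocket_short (a point): centre of the floor of the short pocket of the tray, 68 x 46 mm inside; long side along the point's x axis. Pocket walls rise 18 mm above this floor (to 42 mm above the table); walls are 4 mm thick, the middle rib 20 mm. Beside the long one.
- pocket_mid_a (a point): centre of the floor of the first medium pocket of the tray, 86 x 46 mm inside; long side along the point's x axis. Pocket walls rise 18 mm above this floor (to 42 mm above the table); walls are 4 mm thick, the middle rib 20 mm. The two equal medium pockets lie end to end on the other side of the rib, one bracket each, either one.
- pocket_mid_b (a point): centre of the floor of the second medium pocket of the tray, 86 x 46 mm inside; long side along the point's x axis. Pocket walls rise 18 mm above this floor (to 42 mm above the table); walls are 4 mm thick, the middle rib 20 mm. 
- long_bracket: steel T bracket (long), standing on its flange: flange 96 mm long (its x axis), 34 mm wide (y), 10 mm thick; upright web 10 mm thick along the middle, 92 mm long, its top edge 44 mm above the underside; about 0.26 kg; same after a half turn. Origin: centre of the underside, z up. Grip it across the web. May be absent
- mid_bracket_a: steel T bracket (medium), standing on its flange: flange 78 mm long (its x axis), 34 mm wide (y), 10 mm thick; upright web 10 mm thick along the middle, 74 mm long, its top edge 44 mm above the underside; about 0.21 kg; same after a half turn. Origin: centre of the underside, z up. Grip it across the web. May be absent; equal to the other medium one
- mid_bracket_b: steel T bracket (medium), standing on its flange: flange 78 mm long (its x axis), 34 mm wide (y), 10 mm thick; upright web 10 mm thick along the middle, 74 mm long, its top edge 44 mm above the underside; about 0.21 kg; same after a half turn. Origin: centre of the underside, z up. Grip it across the web. May be absent; equal to the other medium one
- short_bracket: steel T bracket (short), standing on its flange: flange 60 mm long (its x axis), 34 mm wide (y), 10 mm thick; upright web 10 mm thick along the middle, 56 mm long, its top edge 44 mm above the underside; about 0.16 kg; same after a half turn. Origin: centre of the underside, z up. Grip it across the web. May be absent
- flux_pot: bystander: white pot with a green lid, 53 mm wide, 48 mm high; origin under its centre; leave it alone
- screw_tin: bystander: round tin with a lid, 68 mm wide, 31 mm high; origin under its centre; leave it alone
Things that resemble listed ones, but are neither listed nor needed, are in the scene too. Leave any orange look-alike of the mid_bracket_a alone.

How it is judged:
On the way, in this order (a step that is already met when the one before it is completed fails the run):
1. the tray's fin points at the round load pin (within 8 mm at its tip), at rest and let go (horizontal distance between fin and load_point below 0.008 m and velocity of joint tray between -0.05 and 0.05 rad/s and contact force between the fingers and anything else below 0.3 N), for 0.3 s.
2. with the fin still at the load pin (within 12 mm), every bracket present stands in the pocket of its length and is let go (horizontal distance between long_bracket and pocket_long below 0.012 m and z of long_bracket in the frame of pocket_long below 0.004 m and angle between each of long_bracket, short_bracket's own z axis and vertical below 0.12 rad and horizontal distance between short_bracket and pocket_short below 0.012 m and z of short_bracket in the frame of pocket_short below 0.004 m and ((horizontal distance between mid_bracket_a and pocket_mid_a below 0.012 m and z of mid_bracket_a in the frame of pocket_mid_a below 0.004 m and angle between mid_bracket_a's own z axis and vertical below 0.12 rad) or (horizontal distance between mid_bracket_a and pocket_mid_b below 0.012 m and z of mid_bracket_a in the frame of pocket_mid_b below 0.004 m and angle between mid_bracket_a's own z axis and vertical below 0.12 rad)) and ((horizontal distance between mid_bracket_b and pocket_mid_a below 0.012 m and z of mid_bracket_b in the frame of pocket_mid_a below 0.004 m and angle between mid_bracket_b's own z axis and vertical below 0.12 rad) or (horizontal distance between mid_bracket_b and pocket_mid_b below 0.012 m and z of mid_bracket_b in the frame of pocket_mid_b below 0.004 m and angle between mid_bracket_b's own z axis and vertical below 0.12 rad)) and horizontal distance between fin and load_point below 0.012 m and contact force between the fingers and anything else below 0.3 N), for 0.3 s.
At the end, for the whole second after the job is handed in: The fin's tip is within 8 mm (sideways) of its point at the flat run plate and the tray is at rest; every bracket present stands upright in a pocket of its own length, within 12 mm of the pocket's centre and not more than 4 mm above its floor, at rest (horizontal distance between fin and run_point below 0.008 m and velocity of joint tray between -0.05 and 0.05 rad/s and horizontal distance between long_bracket and pocket_long below 0.012 m and z of long_bracket in the frame of pocket_long below 0.004 m and angle between each of long_bracket, short_bracket's own z axis and vertical below 0.12 rad and horizontal distance between short_bracket and pocket_short below 0.012 m and z of short_bracket in the frame of pocket_short below 0.004 m and ((horizontal distance between mid_bracket_a and pocket_mid_a below 0.012 m and z of mid_bracket_a in the frame of pocket_mid_a below 0.004 m and angle between mid_bracket_a's own z axis and vertical below 0.12 rad) or (horizontal distance between mid_bracket_a and pocket_mid_b below 0.012 m and z of mid_bracket_a in the frame of pocket_mid_b below 0.004 m and angle between mid_bracket_a's own z axis and vertical below 0.12 rad)) and ((horizontal distance between mid_bracket_b and pocket_mid_a below 0.012 m and z of mid_bracket_b in the frame of pocket_mid_a below 0.004 m and angle between mid_bracket_b's own z axis and vertical below 0.12 rad) or (horizontal distance between mid_bracket_b and pocket_mid_b below 0.012 m and z of mid_bracket_b in the frame of pocket_mid_b below 0.004 m and angle between mid_bracket_b's own z axis and vertical below 0.12 rad)) and linear speed of each of long_bracket, mid_bracket_a, mid_bracket_b, short_bracket below 0.03 m/s); the robot touches nothing.
It fails at once if flux pot or screw tin moved more than 4 cm (distance of any of flux_pot, screw_tin from where it was at the start of the episode above 0.04 m).
Of long_bracket, mid_bracket_a, mid_bracket_b, short_bracket only 2 to 4 are there at a start; the rules pass over those that are not, and their reading is None.
At some moment in a run one of long_bracket, mid_bracket_a, mid_bracket_b, short_bracket may be knocked a few centimetres aside while the robot is not near it.
Once in a run the grip may slacken for a moment while it holds something.
It also fails if it takes over 210 s, if anything falls off the work surface, if the arm or the gripper's body presses on something with over 40 N, if the wrist force passes 120 N, or if a joint passes its speed limit or range.

### The arm

A 6-joint arm with a two-finger parallel gripper is mounted at the origin on a cart in front of the work surface, level with it; the furniture and walls round the work are solid. World frame = base frame: x ahead of the robot, y to its left, z up, the work surface at z = 0. Lengths are in m, angles in rad, forces in N, time in s.
With the tool pointing down it reaches from about 0.35 to 0.975 m from the base axis. Payload 7.1 kg.
Tool frame: the origin (TCP) lies on the centre line of the jaws, within the pads' length; the fingertips stand 11 mm ahead of it and the grasp point (between the pads) lies 8 mm behind it (env.tips_ahead is the distance from the TCP to the fingertips, in m); z points along the fingers, y is the line along which they close (so a half turn about z gives the same grasp; the last joint's range is limited). The gripper opens to 88 mm and grips with 3 to 60 N. Pads are 20 mm wide; open, the fingers measure 115 mm over their backs; the gripper's body (75 mm by 178 mm) begins 61 mm behind the grasp point.
Start: joints at [1.224, 0.423, 1.63, -0, 1.089, -0.019], TCP at [0.201, 0.592, 0.234] pointing down, gripper open.
Joint ranges: [-3, 3], [-0.9, 2.11], [0.09, 2.58], [-1.31, 4.45], [0.11, 2.69], [-2.54, 2.54]. Speed limits (rad/s): [2.39, 2.39, 3.01, 3.14, 3.14, 3.14].

### API

Orientations are given as a unit quaternion [x, y, z, w].
In Python, from rig import env gives the robot as it stands. The module is installed in compiled form; this text tells all that it offers.
- The arm moves only by the tool step_arm, never from a script. Its argument "increments" is a list that holds one entry, the list of rows, each a list of 7 numbers: the shift along the world's x, y, z as a fraction of full scale, then the turn, a rotation vector about the world's x, y, z as a fraction of full scale, then the opening, from -1 (shut) to 1 (fully open). In form: [[[tx, ty, tz, wx, wy, wz, jaw], ...]]. A call has 1 to 12 rows; each row shifts and turns the commanded pose from where the row before left it; what a row does not reach is not made up. Full scale, the value 1, is 40 mm for a shift and 8 degrees for a turn. A row lasts 1/10 s, in which the tool goes at most 50 mm and 8.59 degrees, less where a joint would pass 70% of its speed; a pose out of reach is approached as far as the arm can. A call with a number of a shift or a turn outside -1 to 1 is refused whole. A call with a gripper value outside its range is refused whole. The fingers move at their own pace and stop on an object; "newtons" is the grip in N (left out, the last holds). Time passes only in rows, so rows that do not move let the fingers close. It gives the time, the measured TCP pose, the force, the opening and the grip force at its end, in the units of the state.
- env.observe(): the state, without advancing time (a new reading comes with each control period).
- env.capture(name): name is "side" or "top" or "wrist"; returns a dict with "frame" (400x640x3 uint8, red, green, blue), "fx", "fy", "cx", "cy" (pixels), "cam_to_world" (4x4, takes a point from camera to world coordinates). Camera axes: x right, y up, looking along -z (the intrinsics and any distortion apply to the point x, -y, -z); pixel columns grow to the right and rows downward; lengths in m; the calibration is good to about 2 mm. A picture is of the moment at which its call begins. There is no depth.
- env.sign_off(): hands the job in; it is judged then, once.
The state is a dict: "t": time; "joints": joint angles; "joint_vel": joint speeds; "joint_torque": joint torques, N m; "eef_pos": TCP position; "eef_rot": TCP orientation; "wrist_force": force on the tool from outside, world axes, zero at the start; "torque": the same for the moment, N m; "grip_width": opening from 0.0 (shut) to 1.0 (fully open); "gripper_force": force on a finger pad.
Only numpy, scipy, OpenCV 4.12 (cv2) and the standard library are available. Lean on these libraries where they do the work, as an engineer would, in place of code of your own. Each camera call takes 0.05 s, during which the arm holds its last target. There are 200 camera calls.

## Working session

There is one attempt and no reset: what is moved stays moved. The work goes in short steps, Python scripts to look and compute and a tool call to move; the robot and the scene stay as the last step left them, time stands still between calls to the robot, and variables do not carry over. Pictures are saved under pics/ and viewed, at most 14 in all, crops included, and the job is handed in when it is done.

Besides the shell and the picture viewer there is one more tool, called after "Emit:" by a JSON object that holds its "api" and its "payload", one argument or row to a line. step_arm: Moves the arm, as the interface text tells. Its arguments: {"type":"object","properties":{"increments":{"type":"array"},"newtons":{"type":"number"}},"required":["increments"]}

```bash
mkdir -p pics; ls; cat > h.py <<'E'
import numpy as np,cv2
from rig import env
def cap(n,f):
    c=env.capture(n); cv2.imwrite('pics/'+f+'.png',c['frame'][:,:,::-1]); np.savez('pics/'+f+'.npz',**{k:c[k] for k in c}); return c
def load(f): return np.load('pics/'+f+'.npz')
def px2w(c,u,v,z):
    T=np.array(c['cam_to_world']); d=T[:3,:3]@np.array([(u-c['cx'])/c['fx'],-(v-c['cy'])/c['fy'],-1]); o=T[:3,3]
    return o+d*(z-o[2])/d[2]
def w2px(c,p):
    T=np.array(c['cam_to_world']); q=T[:3,:3].T@(np.array(p)-T[:3,3]); return c['cx']+c['fx']*q[0]/-q[2], c['cy']-c['fy']*q[1]/-q[2]
E
python3 - <<'E'
from h import *
for n in ['top','side']:
    c=cap(n,n+'0'); print(n,c['fx'],c['fy'],c['cx'],c['cy'],np.round(c['cam_to_world'],3).tolist(),c.keys())
print(env.observe())
E
```

```text
pics
top 446.58594056492234 446.58594056492234 324.9802532309306 196.8213052173009 [[-0.015, 0.984, -0.177, 0.388], [-1.0, -0.019, -0.022, 0.062], [-0.025, 0.177, 0.984, 1.26], [0.0, 0.0, 0.0, 1.0]] dict_keys(['frame', 'fx', 'fy', 'cx', 'cy', 'cam_to_world'])
side 490.7356505500682 490.7356505500682 318.9387249192211 199.34656254049514 [[-0.07, -0.469, 0.88, 1.897], [0.997, -0.014, 0.072, 0.195], [-0.021, 0.883, 0.469, 0.81], [0.0, 0.0, 0.0, 1.0]] dict_keys(['frame', 'fx', 'fy', 'cx', 'cy', 'cam_to_world'])
{'t': 0.1, 'joints': array([ 1.22398011e+00,  4.23779135e-01,  1.63060147e+00, -5.61208640e-06,
        1.08861675e+00, -1.90082716e-02]), 'joint_vel': array([-9.20684945e-04, -2.24690416e-03, -1.25964709e-03, -8.07911972e-05,
        1.39782097e-03,  1.01153420e-03]), 'joint_torque': array([ 5.43053793e-04, -5.45621681e+01, -2.74322069e+01,  6.46375492e-02,
        1.88738859e-02, -3.15442367e-05]), 'eef_pos': array([0.20104555, 0.59126389, 0.232975  ]), 'eef_rot': array([ 1.63169767e-01,  9.86597757e-01, -6.91086242e-04, -1.25309640e-04]), 'wrist_force': array([ 0.31702136,  0.61309134, -0.18287326]), 'torque': array([-4.62751614e-05, -2.82583074e-03,  5.69613422e-03]), 'gripper_force': 0.0, 'grip_width': 0.9999510066313041}
```

View pics/top0.png

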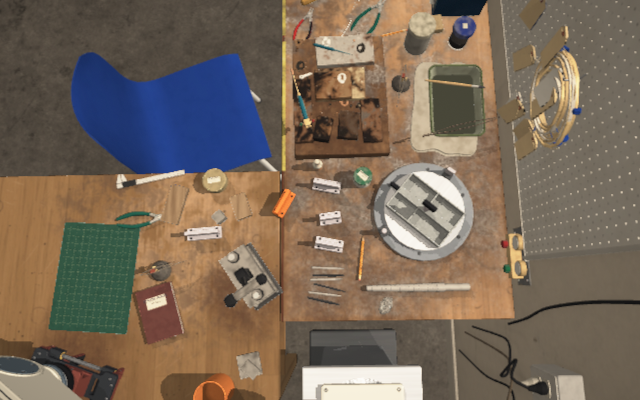

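View pics/side0.png

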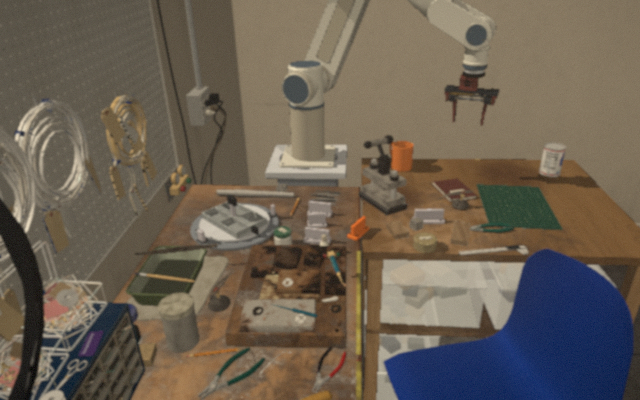

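The top view shows the tray at (423,211) and four grey brackets at (326,186), (330,218), (328,244) and (203,233). The orange look-alike is at (284,204), the pot at (363,176) and the tin at (213,181). I'll enlarge these.

```bash
python3 - <<'E'
import cv2
a=cv2.imread('pics/top0.png')
cv2.imwrite('pics/c1.png',cv2.resize(a[155:265,365:480],None,fx=5.4,fy=5.4,interpolation=cv2.INTER_CUBIC))
b=cv2.resize(a[170:260,295:375],None,fx=6,fy=6,interpolation=cv2.INTER_CUBIC)
d=cv2.resize(a[210:255,175:227],None,fx=6,fy=6,interpolation=cv2.INTER_CUBIC)
import numpy as np
o=np.zeros((540,480+312,3),'uint8');o[:,:480]=b;o[:270,480:]=d
cv2.imwrite('pics/c2.png',o)
E
```

```text
(no output)
```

View pics/c1.png

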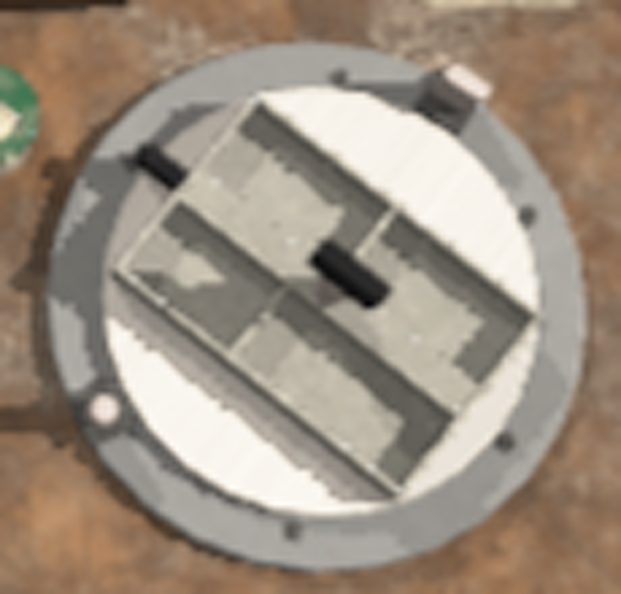

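View pics/c2.png

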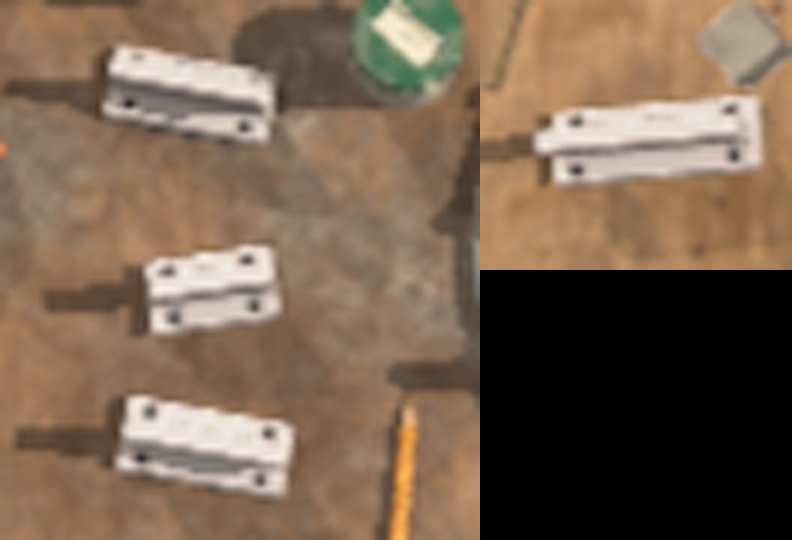

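Crop c1 shows the fin tip at top-image (391.5,183.5), the round pin at (384.4,230.6), the square plate at (451,171) and the bar centre at (429.8,205.6). The short and long pockets are in the lower-left row. Crop c2 shows two mediums at (326,186) and (329,244), a short at (330,218) and a long at (203,233). The only look-alike is orange, so these four are the ones to move. Next I'll work out world coordinates and check bench heights by triangulation.

```bash
python3 - <<'E'
from h import *
import cv2
c=load('top0');s=load('side0')
g=lambda x,y:(365+x/5.4,155+y/5.4)
def p(n,u,v,z): r=px2w(c,u,v,z);print(n,np.round(r*1000,1));return r
hub=p('hub',*g(350,273),.108)
for n,x,y,z in [('bar1',318,255,.108),('bar2',384,293,.108),('fintip',145,155,.04),('finroot',180,185,.04),('pin',105,408,.048),('plate',467,83,.048),
 ('TL',260,105,.042),('TR',535,320,.042),('BL',115,270,.042),('BR',400,495,.042),('divT',392,212,.042),('divB',233,352,.042)]:
    r=p(n,*g(x,y),z); d=r-hub; print('   d',np.round(1000*np.hypot(*d[:2])),'ang',np.round(np.degrees(np.arctan2(d[1],d[0])),1))
m=(c['frame'].copy())
# disc circle fit: base outer
h=lambda x,y,o:(o[0]+x/6,o[1]+y/6)
B=(295,170);D=(175,210)
def tri(a,b):
    # top px a, side px b
    R=[]
    A=np.zeros((3,3));q=np.zeros(3)
    for cam,(u,v) in ((c,a),(s,b)):
        T=cam['cam_to_world'];d=T[:3,:3]@np.array([(u-cam['cx'])/cam['fx'],-(v-cam['cy'])/cam['fy'],-1]);d/=np.linalg.norm(d)
        P=np.eye(3)-np.outer(d,d);A+=P;q+=P@T[:3,3]
    return np.linalg.solve(A,q)
# mat corners: (66,222),(138,226),(126,332),(50,330) top ; side: left-near..
print('mat',tri((138,226),(507,229)),tri((50,330),(530,185)),tri((66,222),(560,227)))
for n,o,pts in [('midA',B,[(118,48),(272,75),(268,140),(103,112)]),('short',B,[(145,262),(273,247),(280,315),(152,332)]),('midB',B,[(127,398),(292,427),(284,494),(117,467)]),('long',D,[(553-480,105),(762-480,98),(762-480,175),(553-480,184)])]:
    for z in (.01,):
        w=np.array([px2w(c,*h(x,y,o),z)[:2] for x,y in pts])
        e=w[1]-w[0];f=w[2]-w[3];L=[np.linalg.norm(e),np.linalg.norm(f)]
        d=e+f
        print(n,np.round(w.mean(0)*1000,1),'yaw',np.round(np.degrees(np.arctan2(d[1],d[0]))%180,1),np.round(np.array(L)*1000,1),np.round(1000*np.linalg.norm(w[0]-w[3])),'side px',np.round(w2px(s,[*w.mean(0),.044])))
q=env.observe()['eef_rot']
from scipy.spatial.transform import Rotation as R
print(R.from_quat(q).as_matrix().round(3))
E
```

```text
hub [ 567.  -184.9  108. ]
bar1 [ 576.1 -170.1  108. ]
   d 17.0 ang 58.6
bar2 [ 557.  -200.6  108. ]
   d 19.0 ang -122.6
fintip [641.1 -98.   40. ]
   d 114.0 ang 49.6
finroot [ 625.  -115.3   40. ]
   d 91.0 ang 50.3
pin [510.1 -71.6  48. ]
   d 127.0 ang 116.7
plate [ 673.8 -263.    48. ]
   d 132.0 ang -36.2
TL [ 665.8 -157.9   42. ]
   d 102.0 ang 15.3
TR [ 551.5 -290.8   42. ]
   d 107.0 ang -98.4
BL [581.1 -80.   42. ]
   d 106.0 ang 82.4
BR [ 464.5 -217.6   42. ]
   d 108.0 ang -162.3
divT [ 608.4 -222.2   42. ]
   d 56.0 ang -42.0
divB [ 538.  -137.9   42. ]
   d 55.0 ang 121.7
mat [ 0.54449484  0.65456371 -0.0132337 ] [0.25720141 0.83560178 0.01290232] [0.55411921 0.82861644 0.01125079]
midA [645.5  83.8] yaw 78.9 [74.7 79.7] 32.0 side px [317. 229.]
short [551.7  74.8] yaw 96.1 [60.7 60.5] 33.0 side px [316. 213.]
midB [477.9  79.6] yaw 79.5 [78.1 78.5] 32.0 side px [319. 202.]
long [514.8 430.6] yaw 91.2 [99.1 98.6] 37.0 side px [429. 209.]
[[-0.947  0.322 -0.   ]
 [ 0.322  0.947 -0.001]
 [ 0.    -0.001 -1.   ]]
```

```bash
python3 - <<'E'
import cv2
a=cv2.imread('pics/side0.png')
cv2.imwrite('pics/c3.png',cv2.resize(a[170:260,290:560],None,fx=2.95,fy=2.95,interpolation=cv2.INTER_CUBIC))
E
```

```text
(no output)
```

View pics/c3.png

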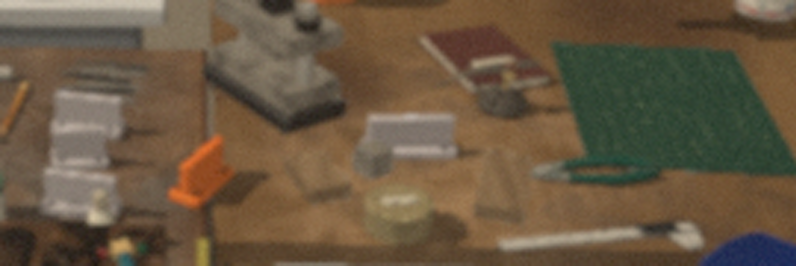

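The side crop shows the long bracket's web top at side (429,210). That matches the z=0 prediction of (429,209), so the left bench is level with the other. Now I'll move over the tray hub, clear of the stand.

Emit:
{"api": "step_arm", "payload": {
  "increments": [
    [[0.3,-0.6,1,0,0,-0.58,1],[0.38,-0.81,1,0,0,-0.58,1],[0.38,-0.81,0,0,0,-0.58,1],[0.38,-0.81,0,0,0,-0.58,1],[0.38,-0.81,0,0,0,-0.58,1],[0.38,-0.81,0,0,0,-0.58,1],[0.38,-0.81,0,0,0,-0.58,1],[0.38,-0.81,0,0,0,-0.58,1],[0.38,-0.81,0,0,0,-0.58,1],[0.38,-0.81,0,0,0,-0.58,1],[0.38,-0.81,0,0,0,-0.58,1],[0.38,-0.81,0,0,0,-0.58,1]]
  ]
}}

```text
t: 1.3
eef_pos: [0.3795, 0.2121, 0.3108]
eef_rot: [0.606, 0.795, -0.0, -0.0]
wrist_force: [0.8, 0.4, 0.4]
grip_width: 1.001
gripper_force: 0.0
```

Emit:
{"api": "step_arm", "payload": {
  "increments": [
    [[0.38,-0.81,0,0,0,-0.58,1],[0.38,-0.81,0,0,0,-0.58,1],[0.38,-0.81,0,0,0,-0.58,1],[0.38,-0.81,0,0,0,-0.58,1],[0.38,-0.81,0,0,0,-0.58,1],[0.38,-0.81,0,0,0,-0.58,1],[0.38,-0.81,0,0,0,-0.58,1],[0.38,-0.81,0,0,0,-0.58,1],[0.38,-0.81,0,0,0,-0.58,1],[0.38,-0.81,-0.5,0,0,-0.58,1],[0.38,-0.81,-0.5,0,0,-0.58,1],[0.38,-0.8,-0.5,0,0,-0.58,1]]
  ]
}}

```text
t: 2.5
eef_pos: [0.562, -0.1763, 0.25]
eef_rot: [0.908, 0.42, -0.0, -0.0]
wrist_force: [-0.2, -0.4, -0.5]
grip_width: 0.999
gripper_force: 0.0
```

```bash
cat >> h.py <<'E'
from scipy.spatial.transform import Rotation as R
def st():
    o=env.observe();M=R.from_quat(o['eef_rot']).as_matrix();y=M[:,1]
    print('t',round(o['t'],2),'pos',np.round(o['eef_pos']*1000,1),'yang',round(np.degrees(np.arctan2(y[1],y[0])),1),'tilt',M[:2,2].round(3),'grip',round(o['grip_width']*88,1),round(o['gripper_force'],1),'F',o['wrist_force'].round(1),'q6',round(o['joints'][5],2));return o,M
E
python3 - <<'E'
from h import *
st(); c=cap('wrist','w1'); print(np.round(c['cam_to_world'],3).tolist(),c['fx'])
E
```

```text
t 2.5 pos [ 562.  -176.3  250. ] yang -40.3 tilt [-0.  0.] grip 87.9 0.0 F [-0.2 -0.4 -0.5] q6 0.38
[[0.761, 0.618, 0.196, 0.616], [-0.649, 0.725, 0.232, -0.113], [0.001, -0.304, 0.953, 0.401], [0.0, 0.0, 0.0, 1.0]] 282.8180503987564
```

View pics/w1.png

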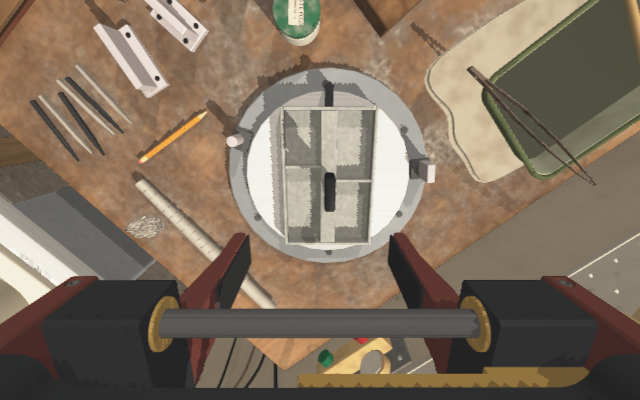

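The wrist view shows the bar at (330,191), the fin tip at (328,82), the pin top at (233,142) and the plate top at (431,173). I'll refine the positions from these.

```bash
python3 - <<'E'
from h import *
c=load('w1');hub=None
for n,x,y,z in [('hub',330,190,.108),('bar1',330,173,.108),('fin',328.5,83,.04),('finroot',328.5,103,.04),('pin',233,141,.048),('plate',431,173,.048),('TL',281,107,.042),('TR',377,107,.042),('BL',286,243,.042),('BR',370,243,.042)]:
    r=px2w(c,x,y,z)
    if hub is None:hub=r
    d=r-hub;print(n,np.round(r[:2]*1000,1),np.round(np.hypot(*d[:2])*1000),np.round(np.degrees(np.arctan2(d[1],d[0])),1))
E
```

```text
hub [ 572.3 -182.6] 0.0 0.0
bar1 [ 584.2 -168.3] 19.0 50.2
fin [644.8 -96.7] 112.0 49.8
finroot [ 630.5 -113.9] 90.0 49.8
pin [512.6 -71.7] 126.0 118.3
plate [ 675.5 -263.1] 131.0 -37.9
TL [583.9 -80.2] 103.0 83.5
TR [ 672.  -155.3] 103.0 15.3
BL [ 466.3 -217.6] 112.0 -161.7
BR [ 555.8 -293.9] 113.0 -98.4
```

Emit:
{"api": "step_arm", "payload": {
  "increments": [
    [[0.15,-0.24,-1,0,0,0,1],[0,0,-1,0,0,0,1],[0,0,-1,0,0,0,0],[0,0,-0.7,0,0,0,0],[0,0,-0.4,0,0,0,0],[0,0,0,0,0,0,-1],[0,0,0,0,0,0,-1],[0,0,0,0,0,0,-1],[0,0,0,0,0,0,-1],[0,0,0,0,0,0,-1],[0,0,0,0,0,0,-1]]
  ],
  "newtons": 25
}}

```text
t: 3.65
eef_pos: [0.5681, -0.1846, 0.0877]
eef_rot: [0.907, 0.422, 0.0, 0.0]
wrist_force: [-0.3, 0.3, 1.0]
grip_width: 0.22
gripper_force: 0.0
```

```bash
python3 -c "
from h import *
st()"
```

```text
t 3.65 pos [ 568.1 -184.6   87.7] yang -40.1 tilt [ 0.001 -0.   ] grip 19.4 0.0 F [-0.3  0.3  1. ] q6 0.37
```

Emit:
{"api": "step_arm", "payload": {
  "increments": [
    [[0,0,0,0,0,0,-1],[0,0,0,0,0,0,-1],[0,0,0,0,0,0,-1],[0,0,0,0,0,0.3,-1],[0,0,0,0,0,0.5,-1],[0,0,0,0,0,0.5,-1],[0,0,0,0,0,0.5,-1]]
  ]
}}

```text
t: 4.35
eef_pos: [0.569, -0.1853, 0.0877]
eef_rot: [0.846, 0.533, 0.001, 0.001]
wrist_force: [2.8, -4.2, 0.8]
grip_width: 0.168
gripper_force: 25.0
```

```bash
python3 -c "
from h import *
st();print(env.observe()['torque'])"
```

```text
t 4.35 pos [ 569.  -185.3   87.7] yang -25.6 tilt [ 0.003 -0.001] grip 14.8 25.0 F [ 2.8 -4.2  0.8] q6 0.11
[-0.73632776 -0.32399982 -0.13106363]
```

Emit:
{"api": "step_arm", "payload": {
  "increments": [
    [[0,0,0,0,0,0.7,-1],[0,0,0,0,0,0.7,-1],[0,0,0,0,0,0.7,-1],[0,0,0,0,0,0.7,-1],[0,0,0,0,0,0.7,-1],[0,0,0,0,0,0.7,-1],[0,0,0,0,0,0.7,-1],[0,0,0,0,0,0.7,-1],[0,0,0,0,0,0.6,-1],[0,0,0,0,0,0.3,-1],[0,0,0,0,0,0,-1],[0,0,0,0,0,0,-1]]
  ]
}}

```text
t: 5.55
eef_pos: [0.5683, -0.1852, 0.0876]
eef_rot: [0.529, 0.849, -0.0, 0.001]
wrist_force: [-0.6, -4.6, 4.7]
grip_width: 0.166
gripper_force: 25.0
```

```bash
python3 - <<'E'
from h import *
st(); c=cap('wrist','w2')
d=cap('top','top2')
cv2.imwrite('pics/w2c.png',cv2.resize(c['frame'][:,:,::-1][40:280,180:460],None,fx=2.5,fy=2.5,interpolation=cv2.INTER_CUBIC))
E
```

```text
t 5.55 pos [ 568.3 -185.2   87.6] yang 26.2 tilt [ 0.001 -0.001] grip 14.6 25.0 F [-0.6 -4.6  4.7] q6 -0.79
```

View pics/w2c.png

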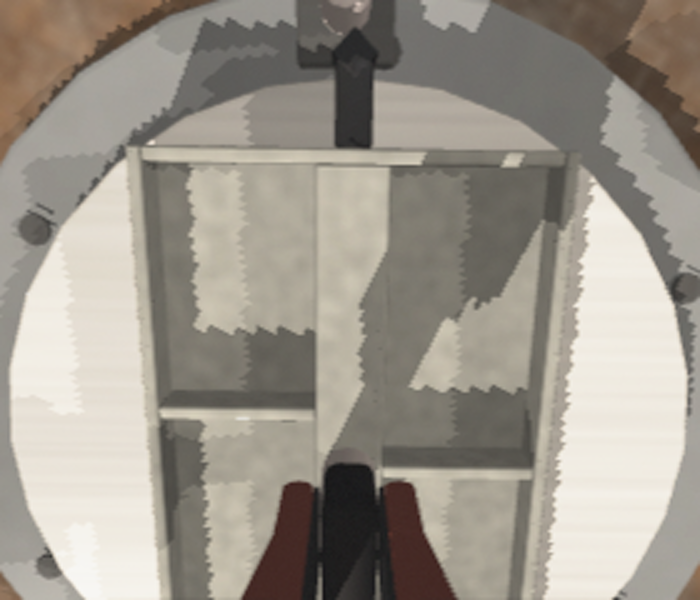

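The crop shows the fin tip at full-frame (322,54) and the pin at about (318,42), almost in line. I'll check with numbers.

```bash
python3 - <<'E'
from h import *
c=load('w2');hub=np.array([.5685,-.1855])
for n,x,y,z in [('fin',322,54,.04),('finroot',321.5,96,.04),('pinbase',317.5,53,.03),('pintop',317,40,.048),('rib L/R mid top',180+352/2.5,40+157/2.5,.042),('wallTL',180+128/2.5,40+147/2.5,.042),('wallTR',180+578/2.5,40+152/2.5,.042)]:
    r=px2w(c,x,y,z)[:2]
    d=r-hub;print(n,np.round(r*1000,1),np.round(np.hypot(*d)*1000),np.round(np.degrees(np.arctan2(d[1],d[0])),1))
c=load('top2');f=c['frame'][:,:,::-1]
cv2.imwrite('pics/top2c.png',cv2.resize(f[155:265,365:480],None,fx=5.4,fy=5.4,interpolation=cv2.INTER_CUBIC))
E
```

```text
fin [518.1 -79.1] 118.0 115.4
finroot [ 528.8 -101.7] 93.0 115.3
pinbase [514.5 -78.4] 120.0 116.8
pintop [512.5 -74.9] 124.0 116.8
rib L/R mid top [ 530.3 -105.7] 88.0 115.6
wallTL [ 476.5 -129.3] 108.0 148.6
wallTR [583.  -78.5] 108.0 82.3
```

Emit:
{"api": "step_arm", "payload": {
  "increments": [
    [[0,0,0,0,0,0.15,-1],[0,0,0,0,0,0,-1],[0,0,0,0,0,0,0],[0,0,0,0,0,0,0],[0,0,0,0,0,0,0],[0,0,0,0,0,0,0],[0,0,0,0,0,0,0],[0,0,0.5,0,0,0,0],[0,0,1,0,0,0,0],[0,0,1,0,0,0,0],[0,0,1,0,0,0,0],[0,0,0.6,0,0,0,0]]
  ]
}}

```text
t: 6.85
eef_pos: [0.5687, -0.1847, 0.2542]
eef_rot: [0.519, 0.855, 0.0, 0.002]
wrist_force: [0.6, 0.6, 0.6]
grip_width: 0.503
gripper_force: 0.0
```

Emit:
{"api": "step_arm", "payload": {
  "increments": [
    [[0,0.2,0,0,0,0,0],[0.1,0.6,0,0,0,-0.6,0],[0.1,0.8,0,0,0,-0.8,0],[0.1,0.8,0,0,0,-0.8,0],[0.1,0.8,0,0,0,-0.6,0],[0.1,0.7,0,0,0,0,0],[0,0.3,0,0,0,0,0],[0,0,0,0,0,0,0]]
  ]
}}

```text
t: 7.65
eef_pos: [0.587, -0.0151, 0.2498]
eef_rot: [0.674, 0.738, -0.001, -0.001]
wrist_force: [-0.2, 0.1, -0.1]
grip_width: 0.499
gripper_force: 0.0
```

```bash
python3 - <<'E'
from h import *
st(); c=cap('wrist','w3'); d=cap('top','top3')
E
```

```text
t 7.65 pos [587.  -15.1 249.8] yang 5.2 tilt [-0.002  0.   ] grip 43.9 0.0 F [-0.2  0.1 -0.1] q6 -0.14
```

View pics/w3.png

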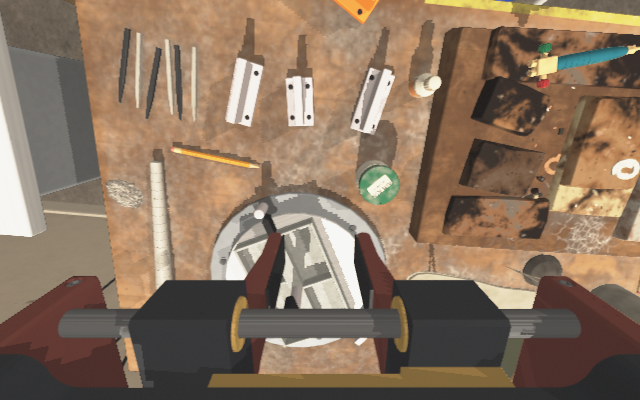

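The wrist view shows medium B at (244,91), short at (300,101), medium A at (372,99), the pot at (380,184), and the fin at the pin at (262,216). I'll enlarge it for corners.

```bash
python3 - <<'E'
from h import *
f=load('w3')['frame'][:,:,::-1]; g=load('top3')['frame'][:,:,::-1]
a=cv2.resize(f[50:142,220:402],None,fx=4,fy=4,interpolation=cv2.INTER_CUBIC)
b=cv2.resize(g[215:250,365:410],None,fx=4,fy=4,interpolation=cv2.INTER_CUBIC)
e=cv2.resize(f[200:250,230:300],None,fx=4,fy=4,interpolation=cv2.INTER_CUBIC)
o=np.zeros((368+200,728,3),'uint8');o[:368]=a;o[368:,:280]=e;o[368:508,300:480]=b
cv2.imwrite('pics/c4.png',o)
E
```

```text
(no output)
```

View pics/c4.png

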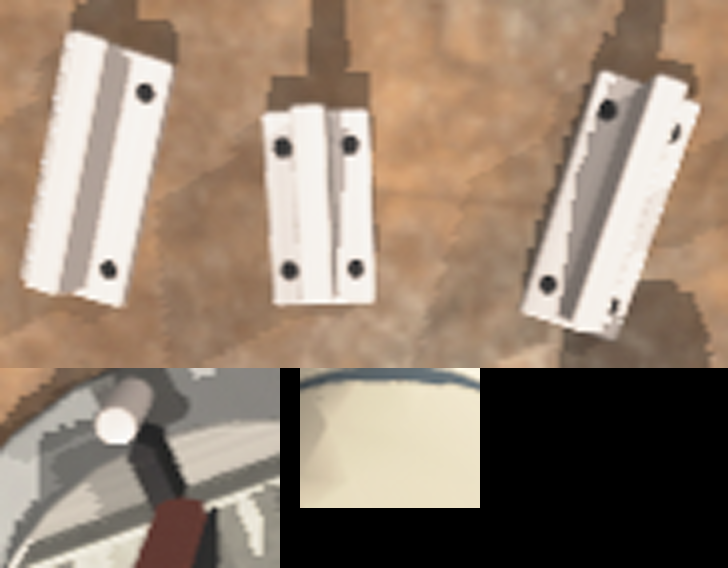

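```bash
python3 - <<'E'
from h import *
c=load('w3');hub=np.array([.5685,-.1855])
g=lambda x,y:px2w(c,220+x/4,50+y/4,.01)[:2]*1000
def edge(n,a,b,off):
    a,b=g(*a),g(*b);d=b-a;L=np.hypot(*d);d/=L;nrm=np.array([-d[1],d[0]])
    m=(a+b)/2+off*nrm;print(n,'L',L.round(1),'ctr',m.round(1),'yaw',np.round(np.degrees(np.arctan2(*d[::-1]))%180,1))
edge('midB R',(172,65),(123,305),-17)
edge('short L',(264,113),(273,304),17)
edge('short R',(370,108),(375,303),-17)
edge('midA L',(600,72),(522,315),17)
edge('midA R',(697,103),(612,338),-17)
for n,x,y,z in [('fin',148,428-368,.04),('finroot',175,500-368,.04),('pintop',117,425-368,.048)]:
    r=px2w(c,230+x/4,200+y/4,z)[:2];d=r-hub;print(n,r.round(4),np.hypot(*d).round(3),np.degrees(np.arctan2(d[1],d[0])).round(1))
E
```

```text
midB R L 76.2 ctr [480.1  80.1] yaw 79.3
short L L 59.0 ctr [553.5  75.4] yaw 96.0
short R L 60.2 ctr [553.5  75.7] yaw 96.3
midA L L 77.7 ctr [647.5  82.9] yaw 78.6
midA R L 76.5 ctr [645.8  84.4] yaw 77.8
fin [ 0.5205 -0.0738] 0.122 113.2
finroot [ 0.5308 -0.0997] 0.094 113.7
pintop [ 0.5115 -0.0705] 0.128 116.4
```

Emit:
{"api": "step_arm", "payload": {
  "increments": [
    [[-0.67,0.6,0,0,0,-0.5,0],[-0.67,0.6,-0.5,0,0,-0.5,0],[-0.67,0.6,-1,0,0,-0.5,0],[-0.67,0.58,-1,0,0,-0.5,0],[0,0,-1,0,0,0,0],[0,0,-1,0,0,0,0],[0,0,-0.6,0,0,0,0],[0,0,-0.4,0,0,0,0],[0,0,0,0,0,0,-1],[0,0,0,0,0,0,-1],[0,0,0,0,0,0,-1],[0,0,0,0,0,0,-1]]
  ],
  "newtons": 40
}}

```text
t: 8.95
eef_pos: [0.4844, 0.0753, 0.0373]
eef_rot: [0.771, 0.636, 0.0, 0.0]
wrist_force: [-1.9, -0.4, 0.0]
grip_width: 0.172
gripper_force: 0.8
```

```bash
python3 - <<'E'
from h import *
st(); d=cap('top','top4')
cv2.imwrite('pics/top4c.png',cv2.resize(d['frame'][155:265,300:480,::-1],None,fx=4.4,fy=4.4,interpolation=cv2.INTER_CUBIC))
E
```

```text
t 8.95 pos [484.4  75.3  37.3] yang -11.0 tilt [0.001 0.   ] grip 15.2 0.8 F [-1.9 -0.4  0. ] q6 0.32
```

View pics/top4c.png

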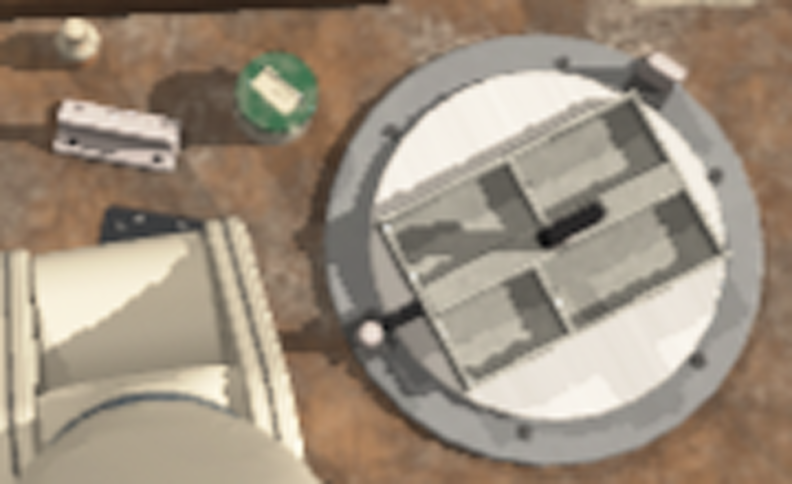

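The top view shows the tray fin beside the pin at crop (375,330), and the jaws on medium B under the arm. I'll compute the tray yaw from the wall corners and read the grip.

Emit:
{"api": "step_arm", "payload": {
  "increments": [
    [[0,0,-0.1,0,0,0,-1],[0,0,0,0,0,0,-1],[0,0,0,0,0,0,-1]]
  ]
}}

```text
t: 9.3
eef_pos: [0.4844, 0.0757, 0.035]
eef_rot: [0.771, 0.637, 0.001, 0.0]
wrist_force: [-8.7, -0.4, 32.8]
grip_width: 0.113
gripper_force: 40.0
```

```bash
python3 - <<'E'
from h import *
st()
c=load('top4');g=lambda x,y,z:px2w(c,300+x/4.4,155+y/4.4,z)[:2]*1000
P={k:g(x,y,.042) for k,x,y in [('FL',468,388),('FR',380,218),('BL',728,250),('BR',635,95)]}
for k in P:print(k,P[k].round(1))
ang=lambda d:np.degrees(np.arctan2(d[1],d[0])).round(1)
print('centre',np.mean(list(P.values()),0),ang(P['FL']-P['BL']),ang(P['FR']-P['BR']),ang(P['FL']-P['FR']),ang(P['BL']-P['BR']))
a,b=g(415,312,.04),g(385,325,.04);print('fin',a,b,ang(b-np.array([568.5,-185.5])),ang(a-np.array([568.5,-185.5])))
b=g(370,332,.048);print('pin',b,ang(b-np.array([568.5,-185.5])))
E
```

```text
t 9.3 pos [484.4  75.7  35. ] yang -10.9 tilt [0.001 0.   ] grip 9.9 40.0 F [-8.7 -0.4 32.8] q6 0.32
FL [ 475.4 -130.1]
FR [582.4 -80.3]
BL [ 558.1 -295. ]
BR [ 657.9 -243.7]
centre [ 568.45457681 -187.25337752] 116.6 114.8 -155.0 -152.8
fin [523.16865844 -99.83442088] [515.39988361 -80.93347953] 116.9 117.9
pin [510.40081806 -70.60824736] 116.8
```

Emit:
{"api": "step_arm", "payload": {
  "increments": [
    [[0,0,0.5,0,0,0,-1],[0,0,0.8,0,0,0,-1],[0,0,0.8,0,0,0,-1],[0.3,-0.65,0.8,0,0,0.57,-1],[0.3,-0.66,0.4,0,0,0.57,-1],[0.3,-0.65,0,0,0,0.57,-1],[0.3,-0.66,0,0,0,0.57,-1],[0.3,-0.65,0,0,0,0.57,-1],[0.3,-0.66,0,0,0,0.57,-1],[0.3,-0.65,0,0,0,0.57,-1],[0.3,-0.66,0,0,0,0.57,-1],[0,0,0,0,0,0,-1]]
  ]
}}

```text
t: 10.5
eef_pos: [0.5818, -0.137, 0.1649]
eef_rot: [0.534, 0.846, 0.0, 0.002]
wrist_force: [-0.1, -0.6, -2.0]
grip_width: 0.108
gripper_force: 40.0
```

```bash
python3 - <<'E'
from h import *
st();c=cap('wrist','w5')
E
```

```text
t 10.5 pos [ 581.8 -137.   164.9] yang 25.5 tilt [ 0.003 -0.001] grip 9.5 40.0 F [-0.1 -0.6 -2. ] q6 -0.7
```

View pics/w5.png

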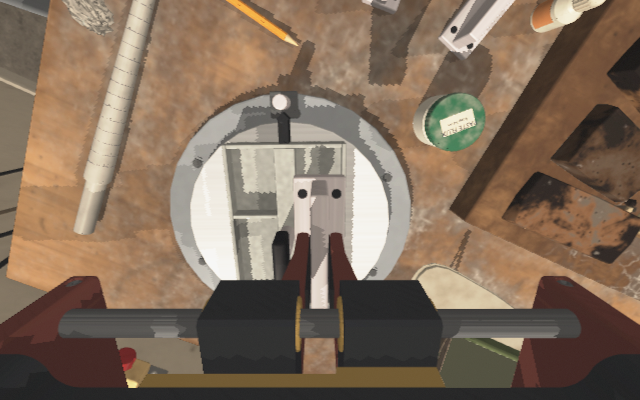

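The wrist view shows medium B held upright, with its flange's front edge at (320,179). The fin tip is at about (284,115) and the pin top at (281,102).

```bash
python3 - <<'E'
from h import *
o,M=st();c=load('w5');hub=np.array([568.5,-186])
ang=lambda d:np.degrees(np.arctan2(d[1],d[0])).round(1)
f=px2w(c,320,178.5,.140)[:2]*1000;y=np.radians(115.5);u=np.array([np.cos(y),np.sin(y)])
print('front edge',f,'rel tcp along',(f-o['eef_pos'][:2]*1000)@u,'perp',(f-o['eef_pos'][:2]*1000)@[-u[1],u[0]])
for n,x,yy,z in [('fin',284.5,114,.04),('fin root',284.5,143,.04),('pin',281,102,.048),('FL',223,146,.042),('FR',346,142,.042)]:
    r=px2w(c,x,yy,z)[:2]*1000;print(n,r.round(1),np.hypot(*(r-hub)).round(),ang(r-hub))
E
```

```text
t 10.55 pos [ 580.6 -135.3  164.5] yang 25.4 tilt [ 0.001 -0.   ] grip 9.9 40.0 F [-0.4  0.3 -2.5] q6 -0.69
front edge [564.13173807 -98.8172947 ] rel tcp along 40.05887125416587 perp -0.8350579344701679
fin [518.4 -78.7] 118.0 115.0
fin root [ 528.9 -103.2] 92.0 115.6
pin [512.3 -70.1] 129.0 115.9
FL [ 477.  -130.8] 107.0 148.9
FR [581.7 -76.9] 110.0 83.1
```

Emit:
{"api": "step_arm", "payload": {
  "increments": [
    [[-0.03,0.06,-0.5,0,0,0,-1],[0,0,-0.6,0,0,0,-1],[0,0,-0.6,0,0,0,-1],[0,0,-0.4,0,0,0,-1],[0,0,-0.2,0,0,0,-1],[0,0,-0.2,0,0,0,-1],[0,0,-0.12,0,0,0,-1],[0,0,0,0,0,0,-1]]
  ]
}}

```text
t: 11.35
eef_pos: [0.5824, -0.1335, 0.0642]
eef_rot: [0.533, 0.846, 0.0, 0.004]
wrist_force: [-5.0, -7.5, 27.1]
grip_width: 0.111
gripper_force: 40.0
```

```bash
python3 -c "
from h import *
st()"
```

```text
t 11.35 pos [ 582.4 -133.5   64.2] yang 25.5 tilt [ 0.007 -0.003] grip 9.8 40.0 F [-5.  -7.5 27.1] q6 -0.69
```

```bash
python3 - <<'E'
from h import *
c=cap('wrist','w6');cv2.imwrite('pics/w6c.png',cv2.resize(c['frame'][80:330,200:440,::-1],None,fx=2.4,fy=2.4,interpolation=cv2.INTER_CUBIC))
E
```

```text
(no output)
```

View pics/w6c.png

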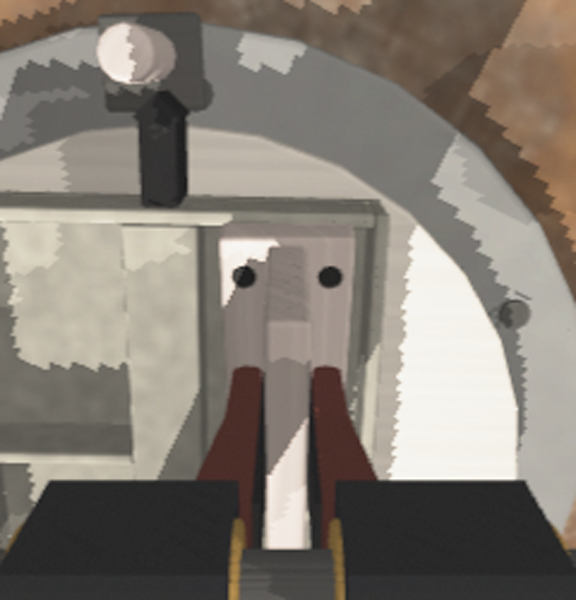

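The crop shows medium B inside its pocket, with its flange clear of the walls all round and the tray fin at the pin. I'll relieve the pressure, release, then check.

Emit:
{"api": "step_arm", "payload": {
  "increments": [
    [[0,0,0.08,0,0,0,-1],[0,0,0,0,0,0,-0.2],[0,0,0,0,0,0,-0.2],[0,0,0,0,0,0,-0.2],[0,0,0,0,0,0,-0.2],[0,0,0.4,0,0,0,-0.2],[0,0,0.8,0,0,0,0],[0,0,1,0,0,0,0],[0,0,1,0,0,0,0],[0,0,0,0,0,0,0]]
  ]
}}

```text
t: 12.4
eef_pos: [0.5824, -0.1325, 0.1974]
eef_rot: [0.533, 0.846, 0.002, 0.005]
wrist_force: [0.4, -1.4, -0.1]
grip_width: 0.497
gripper_force: 0.0
```

```bash
python3 - <<'E'
from h import *
c=load('w6');u=np.array([np.cos(np.radians(115.5)),np.sin(np.radians(115.5))]);hub=np.array([568.5,-186]);v=np.array([-u[1],u[0]])
for n,x,y,z in [('front flange',288,237,.034),('wall inner',288,222,.042),('wall right in',374,237,.042),('flR',352,237,.034),('flL',219,240,.034)]:
    d=px2w(c,200+x/2.4,80+y/2.4,z)[:2]*1000-hub;print(n,(d@u).round(1),(d@v).round(1))
st();c=cap('wrist','w7');cv2.imwrite('pics/w7c.png',c['frame'][:,:,::-1])
E
```

```text
front flange 81.9 -35.7
wall inner 87.9 -35.6
wall right in 83.8 -58.1
flR 81.9 -53.2
flL 81.1 -16.8
t 12.4 pos [ 582.4 -132.5  197.4] yang 25.5 tilt [ 0.01  -0.002] grip 43.7 0.0 F [ 0.4 -1.4 -0.1] q6 -0.69
```

View pics/w7c.png

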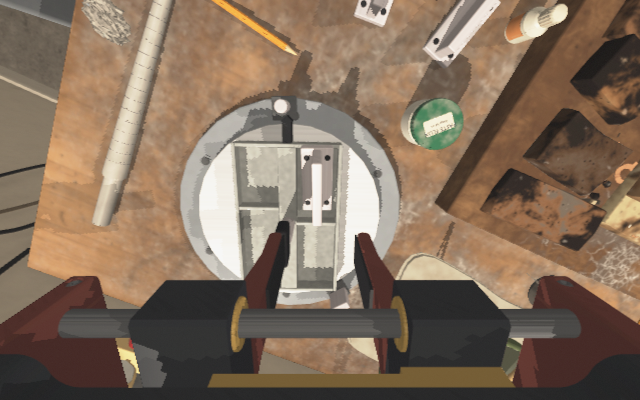

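The view shows medium B seated in its pocket, with holes at (305,157), (329,157), (306,203) and (328,203). The fin tip is at (287,115) and the pin at (281,105). I'll check the numbers and see by code whether the other brackets have moved.

```bash
cat >> h.py <<'E'
def blobs(f,roi):
    x0,y0,x1,y1=roi; im=cv2.cvtColor(np.ascontiguousarray(f[y0:y1,x0:x1]),cv2.COLOR_RGB2HSV)
    m=((im[...,1]<45)&(im[...,2]>150)).astype('uint8'); m=cv2.morphologyEx(m,cv2.MORPH_CLOSE,np.ones((5,5)))
    n,l,s,ce=cv2.connectedComponentsWithStats(m)
    for i in range(1,n):
        if s[i,4]>60:
            p=np.argwhere(l==i)[:,::-1].astype('float32'); r=cv2.minAreaRect(p)
            print('  blob',s[i,4],(ce[i]+[x0,y0]).round(1),'rect',np.round(np.array(r[0])+[x0,y0],1),np.round(r[1],1),round(r[2],1))
E
python3 - <<'E'
from h import *
c=load('w7');hub=np.array([568.5,-186])
ang=lambda d:np.degrees(np.arctan2(d[1],d[0])).round(1)
for n,x,y,z in [('fin',287,115,.04),('root',287.5,142,.04),('pin',281,105,.048),('FL',233,144,.042),('FR',342,144,.042)]:
    r=px2w(c,x,y,z)[:2]*1000;print(n,r.round(1),np.hypot(*(r-hub)).round(),ang(r-hub))
H=[px2w(c,x,y,.034)[:2]*1000 for x,y in [(305,157),(329,157),(306,203),(328,203)]]
u=np.array([np.cos(np.radians(115.5)),np.sin(np.radians(115.5))]);v=np.array([-u[1],u[0]])
m=np.mean(H,0);print('brk',m,((m-hub)@u).round(1),((m-hub)@v).round(1),'spac',np.linalg.norm(H[0]-H[1]),np.linalg.norm(H[0]-H[2]))
t=cap('top','top7')
for f in ('top0','top7'):
    print(f)
    for roi in [(308,172,345,198),(312,205,345,230),(308,232,345,255),(180,220,227,245)]: blobs(load(f)['frame'],roi)
E
```

```text
fin [519.7 -76.2] 120.0 114.0
root [ 531.2 -101.5] 92.0 113.8
pin [511.1 -69.5] 130.0 116.2
FL [ 479.7 -128. ] 106.0 146.9
FR [584.8 -78.1] 109.0 81.4
brk [ 578.70949062 -127.7656389 ] 48.2 -34.3 spac 26.70086452115358 53.98379875407699
top0
  blob 314 [326.5 185.3] rect [326.3 185.2] [28.  11.7] 9.9
  blob 257 [329.8 217.8] rect [329.8 217.8] [12.  21.2] 81.9
  blob 361 [329.3 244. ] rect [329.5 244.8] [30.  13.9] 11.3
  blob 409 [203.3 232.8] rect [202.2 233. ] [11.8 36.5] 85.2
top7
  blob 304 [326.5 185.2] rect [326.3 185.1] [28.  11.4] 10.3
  blob 249 [329.8 217.8] rect [329.6 217.8] [12.2 20.6] 82.9
```

```bash
python3 - <<'E'
from h import *
for f in ('top0','top7','top4','top3'):
    print(f); fr=load(f)['frame']; blobs(fr,(150,185,282,290)); print(fr[225:245:4,190:216:6].mean(2).round().tolist())
E
```

```text
top0
  blob 409 [203.3 232.8] rect [202.2 233. ] [11.8 36.5] 85.2
[[140.0, 128.0, 128.0, 140.0, 144.0], [167.0, 223.0, 209.0, 219.0, 220.0], [223.0, 225.0, 165.0, 160.0, 111.0], [146.0, 194.0, 196.0, 198.0, 202.0], [114.0, 109.0, 125.0, 116.0, 119.0]]
top7
[[86.0, 79.0, 78.0, 86.0, 88.0], [103.0, 137.0, 128.0, 140.0, 134.0], [139.0, 137.0, 109.0, 105.0, 90.0], [81.0, 109.0, 110.0, 111.0, 113.0], [69.0, 61.0, 71.0, 86.0, 114.0]]
top4
  blob 125 [201.4 230. ] rect [202.5 229.8] [ 5.1 35.4] 85.6
[[137.0, 125.0, 125.0, 137.0, 141.0], [163.0, 140.0, 130.0, 142.0, 136.0], [141.0, 139.0, 110.0, 106.0, 91.0], [83.0, 110.0, 112.0, 112.0, 115.0], [69.0, 62.0, 71.0, 67.0, 68.0]]
top3
  blob 263 [198.  232.6] rect [199.2 233.1] [11.5 30.5] 84.8
[[129.0, 118.0, 98.0, 82.0, 84.0], [154.0, 209.0, 194.0, 164.0, 174.0], [209.0, 212.0, 151.0, 147.0, 88.0], [135.0, 179.0, 148.0, 106.0, 108.0], [105.0, 100.0, 103.0, 95.0, 109.0]]
```

Emit:
{"api": "step_arm", "payload": {
  "increments": [
    [[-0.1,0.5,0,0,0,-0.3,0],[-0.1,0.7,0,0,0,-0.35,0],[-0.1,0.8,0,0,0,-0.35,0],[-0.1,0.8,0,0,0,-0.35,0],[-0.1,0.8,-0.4,0,0,-0.35,0],[-0.1,0.8,-0.6,0,0,-0.35,0],[-0.1,0.5,-0.6,0,0,-0.35,0],[0,0.3,-0.6,0,0,0,0],[0,0,-0.2,0,0,0,0],[0,0,0,0,0,0,0]]
  ]
}}

```text
t: 13.5
eef_pos: [0.5494, 0.0761, 0.0929]
eef_rot: [0.667, 0.745, -0.002, -0.001]
wrist_force: [0.3, -0.8, 0.2]
grip_width: 0.498
gripper_force: 0.0
```

```bash
python3 - <<'E'
from h import *
st();blobs(cap('top','top8')['frame'],(295,165,350,260))
E
```

```text
t 13.5 pos [549.4  76.1  92.9] yang 6.4 tilt [-0.004 -0.001] grip 43.8 0.0 F [ 0.3 -0.8  0.2] q6 0.0
  blob 925 [316.1 192. ] rect [309.2 194. ] [34.4 72.6] 36.9
  blob 184 [339.3 218.7] rect [336.  217.9] [11.1 26.4] 87.8
```

Emit:
{"api": "step_arm", "payload": {
  "increments": [
    [[0.1,0,-0.5,0,0,0,0],[0,0,-0.5,0,0,0,0],[0,0,-0.35,0,0,0,0],[0,0,-0.1,0,0,0,0],[0,0,0,0,0,0,-1],[0,0,0,0,0,0,-1],[0,0,0,0,0,0,-1],[0,0,0,0,0,0,-1],[0,0,0,0,0,0,-1],[0,0,0,0,0,0,-1],[0,0,0,0,0,0,-1]]
  ]
}}

```text
t: 14.65
eef_pos: [0.5549, 0.0764, 0.0371]
eef_rot: [0.667, 0.745, -0.0, -0.0]
wrist_force: [-2.8, 0.7, 5.8]
grip_width: 0.108
gripper_force: 40.0
```

```bash
python3 - <<'E'
from h import *
st()
E
```

```text
t 14.65 pos [554.9  76.4  37.1] yang 6.3 tilt [-0. -0.] grip 9.5 40.0 F [-2.8  0.7  5.8] q6 0.0
```

Emit:
{"api": "step_arm", "payload": {
  "increments": [
    [[0,0,0.5,0,0,0,-1],[0,0,0.8,0,0,0,-1],[0,0,0.8,0,0,0,-1],[-0.12,-0.5,0.8,0,0,0.29,-1],[-0.12,-0.8,0.4,0,0,0.29,-1],[-0.12,-0.8,0,0,0,0.29,-1],[-0.12,-0.8,0,0,0,0.29,-1],[-0.12,-0.8,0,0,0,0.29,-1],[-0.12,-0.8,0,0,0,0.29,-1],[-0.12,-0.8,0,0,0,0.29,-1],[-0.12,-0.36,0,0,0,0.29,-1],[0,0,0,0,0,0,-1]]
  ]
}}

```text
t: 15.85
eef_pos: [0.5159, -0.1518, 0.1685]
eef_rot: [0.539, 0.842, -0.0, -0.0]
wrist_force: [0.1, 0.6, -2.1]
grip_width: 0.109
gripper_force: 40.0
```

```bash
python3 - <<'E'
from h import *
o,M=st();c=cap('wrist','w8')
# profile: along line of image column through held web / fin pixel dark search
f=c['frame'].astype(int);T=lambda p:np.round(w2px(c,p),1)
hub=np.array([.5685,-.186])
for a in (113,115,117):
    u=np.array([np.cos(np.radians(a)),np.sin(np.radians(a))]); print('fin pred',a,T([*(hub+.117*u),.04]),T([*(hub+.1*u),.04]))
m=(f.max(2)<55).astype('uint8')
for v in range(60,160,6):
    xs=np.where(m[v,150:480])[0]+150; print(v,xs.min() if len(xs) else None,xs.max() if len(xs) else None,len(xs))
E
```

```text
t 15.85 pos [ 515.9 -151.8  168.5] yang 24.8 tilt [-0. -0.] grip 9.6 40.0 F [ 0.1  0.6 -2.1] q6 -0.74
fin pred 113 [357.8 131.6] [356.5 149.4]
fin pred 115 [353.5 131.6] [353.  149.4]
fin pred 117 [349.3 131.7] [349.4 149.4]
60 None None 0
66 None None 0
72 None None 0
78 None None 0
84 None None 0
90 None None 0
96 None None 0
102 None None 0
108 None None 0
114 None None 0
120 None None 0
126 None None 0
132 347 358 12
138 348 358 7
144 348 358 11
150 348 357 10
156 349 358 10
```

Emit:
{"api": "step_arm", "payload": {
  "increments": [
    [[0,0.04,-0.5,0,0,0,-1],[0,0,-0.7,0,0,0,-1],[0,0,-0.6,0,0,0,-1],[0,0,-0.4,0,0,0,-1],[0,0,-0.2,0,0,0,-1],[0,0,-0.15,0,0,0,-1],[0,0,-0.1,0,0,0,-1],[0,0,0,0,0,0,-1]]
  ]
}}

```text
t: 16.7
eef_pos: [0.5166, -0.1482, 0.0627]
eef_rot: [0.538, 0.843, 0.0, -0.0]
wrist_force: [-0.2, 0.1, -1.0]
grip_width: 0.108
gripper_force: 40.0
```

```bash
python3 - <<'E'
from h import *
st()
E
```

```text
t 16.7 pos [ 516.6 -148.2   62.7] yang 24.9 tilt [-0.  0.] grip 9.5 40.0 F [-0.2  0.1 -1. ] q6 -0.74
```

Emit:
{"api": "step_arm", "payload": {
  "increments": [
    [[0,-0.03,-0.06,0,0,0,-1],[0,0,0,0,0,0,-1],[0,0,0,0,0,0,-0.2],[0,0,0,0,0,0,-0.2],[0,0,0,0,0,0,-0.2],[0,0,0.3,0,0,0,-0.2],[0,0,0.8,0,0,0,0],[0,0,1,0,0,0,0],[0,0,1,0,0,0,0],[0,0,0,0,0,0,0]]
  ]
}}

```text
t: 17.7
eef_pos: [0.5198, -0.1507, 0.1903]
eef_rot: [0.538, 0.843, 0.001, 0.005]
wrist_force: [-0.3, -0.3, 0.1]
grip_width: 0.502
gripper_force: 0.0
```

Emit:
{"api": "step_arm", "payload": {
  "increments": [
    [[0.4,0.5,0,0,0,-0.4,0],[0.4,0.7,0,0,0,-0.6,0],[0.4,0.7,0,0,0,-0.6,0],[0.4,0.7,0,0,0,-0.6,0],[0.4,0.7,0,0,0,-0.6,0],[0.4,0.7,0,0,0,-0.6,0],[0.4,0.7,0,0,0,-0.6,0],[0.4,0.7,-0.5,0,0,-0.6,0],[0,0.4,-0.7,0,0,0,0],[0,0,-0.7,0,0,0,0],[0,0,-0.4,0,0,0,0],[0,0,0,0,0,0,0]]
  ]
}}

```text
t: 18.9
eef_pos: [0.6426, 0.082, 0.0898]
eef_rot: [0.777, 0.63, -0.002, -0.001]
wrist_force: [-0.1, -0.7, 0.4]
grip_width: 0.502
gripper_force: 0.0
```

```bash
python3 - <<'E'
from h import *
st();c=cap('top','top9')
f=c['frame']
blobs(f,(390,175,470,250)); blobs(load('top0')['frame'],(390,175,470,250)); print('L');blobs(f,(150,185,282,290));print('A');blobs(f,(308,170,350,198))
E
```

```text
t 18.9 pos [642.6  82.   89.8] yang -11.9 tilt [-0.005 -0.001] grip 44.2 0.0 F [-0.1 -0.7  0.4] q6 0.32
  blob 4224 [429.  211.4] rect [429.5 212. ] [79. 74.] 0.0
  blob 4442 [428.5 213.7] rect [429.5 212. ] [74. 79.] 90.0
L
  blob 400 [203.3 232.7] rect [202.2 232.8] [11.5 36.5] 85.2
A
  blob 176 [337.9 174. ] rect [333.5 174.5] [ 9. 31.] 90.0
```

Emit:
{"api": "step_arm", "payload": {
  "increments": [
    [[0.1,0.04,-0.5,0,0,0,0],[0,0,-0.5,0,0,0,0],[0,0,-0.3,0,0,0,0],[0,0,-0.08,0,0,0,0],[0,0,0,0,0,0,-1],[0,0,0,0,0,0,-1],[0,0,0,0,0,0,-1],[0,0,0,0,0,0,-1],[0,0,0,0,0,0,-1],[0,0,0,0,0,0,-1],[0,0,0,0,0,0,-1]]
  ]
}}

```text
t: 20.05
eef_pos: [0.6485, 0.084, 0.0375]
eef_rot: [0.777, 0.63, -0.0, -0.0]
wrist_force: [-1.6, 1.5, 5.1]
grip_width: 0.112
gripper_force: 40.0
```

```bash
python3 - <<'E'
from h import *
st()
E
```

```text
t 20.05 pos [648.5  84.   37.5] yang -11.9 tilt [-0.  0.] grip 9.8 40.0 F [-1.6  1.5  5.1] q6 0.32
```

Emit:
{"api": "step_arm", "payload": {
  "increments": [
    [[0,0,0.5,0,0,0,-1],[0,0,0.9,0,0,0,-1],[-0.08,-0.4,1,0,0,0.46,-1],[-0.08,-0.8,0.9,0,0,0.46,-1],[-0.08,-0.8,0,0,0,0.46,-1],[-0.08,-0.8,0,0,0,0.46,-1],[-0.08,-0.8,0,0,0,0.46,-1],[-0.08,-0.8,0,0,0,0.46,-1],[-0.08,-0.8,0,0,0,0.46,-1],[-0.08,-0.8,0,0,0,0.46,-1],[-0.08,-0.8,0,0,0,0.46,-1],[-0.05,-0.6,0,0,0,0.46,-1]]
  ]
}}

```text
t: 21.25
eef_pos: [0.6173, -0.214, 0.1686]
eef_rot: [0.537, 0.843, -0.0, -0.0]
wrist_force: [0.3, 0.0, -2.3]
grip_width: 0.111
gripper_force: 40.0
```

```bash
python3 - <<'E'
from h import *
st()
E
```

```text
t 21.25 pos [ 617.3 -214.   168.6] yang 25.0 tilt [-0. -0.] grip 9.7 40.0 F [ 0.3  0.  -2.3] q6 -0.79
```

Emit:
{"api": "step_arm", "payload": {
  "increments": [
    [[0,0,-0.5,0,0,0,-1],[0,0,-0.7,0,0,0,-1],[0,0,-0.5,0,0,0,-1],[0,0,-0.2,0,0,0,-1],[0,0,0,0,0,0,-1]]
  ]
}}

```text
t: 21.75
eef_pos: [0.6169, -0.2117, 0.0917]
eef_rot: [0.538, 0.843, -0.0, -0.001]
wrist_force: [0.3, 0.3, -1.7]
grip_width: 0.111
gripper_force: 40.0
```

```bash
python3 - <<'E'
from h import *
st()
E
```

```text
t 21.75 pos [ 616.9 -211.7   91.7] yang 24.9 tilt [-0.003  0.001] grip 9.7 40.0 F [ 0.3  0.3 -1.7] q6 -0.78
```

Emit:
{"api": "step_arm", "payload": {
  "increments": [
    [[0.01,-0.03,-0.4,0,0,0,-1],[0,0,-0.2,0,0,0,-1],[0,0,-0.15,0,0,0,-1],[0,0,-0.05,0,0,0,-1],[0,0,0,0,0,0,-1]]
  ]
}}

```text
t: 22.25
eef_pos: [0.6183, -0.2133, 0.0615]
eef_rot: [0.538, 0.843, 0.0, 0.0]
wrist_force: [-1.1, 0.3, 1.5]
grip_width: 0.115
gripper_force: 40.0
```

```bash
python3 - <<'E'
from h import *
st()
E
```

```text
t 22.25 pos [ 618.3 -213.3   61.5] yang 24.9 tilt [ 0. -0.] grip 10.1 40.0 F [-1.1  0.3  1.5] q6 -0.78
```

Emit:
{"api": "step_arm", "payload": {
  "increments": [
    [[0,0,0,0,0,0,-0.2],[0,0,0,0,0,0,-0.2],[0,0,0,0,0,0,-0.2],[0,0,0.3,0,0,0,-0.2],[0,0,0.8,0,0,0,0],[0,0,1,0,0,0,0],[0,0,1,0,0,0,0],[0,0,1,0,0,0,0],[0,0,1,0,0,0,0],[0,0,0.5,0,0,0,0],[-0.16,0.6,0,0,0,-0.2,0],[-0.16,0.9,0,0,0,-0.2,0]]
  ]
}}

```text
t: 23.45
eef_pos: [0.6057, -0.1541, 0.2873]
eef_rot: [0.563, 0.827, 0.0, 0.002]
wrist_force: [0.1, 0.6, -0.5]
grip_width: 0.498
gripper_force: 0.0
```

Emit:
{"api": "step_arm", "payload": {
  "increments": [
    [[-0.16,1,0,0,0,-0.2,0],[-0.16,1,0,0,0,-0.2,0],[-0.16,1,0,0,0,-0.2,0],[-0.16,1,0,0,0,-0.2,0],[-0.16,1,0,0,0,-0.2,0],[-0.16,1,0,0,0,-0.2,0],[-0.16,1,0,0,0,-0.2,0],[-0.16,1,0,0,0,-0.2,0],[-0.16,1,0,0,0,-0.2,0],[-0.16,1,0,0,0,-0.2,0],[-0.16,0.6,0,0,0,-0.2,0],[-0.16,0,0,0,0,-0.2,0]]
  ]
}}

```text
t: 24.65
eef_pos: [0.5281, 0.2738, 0.2861]
eef_rot: [0.691, 0.723, 0.001, -0.0]
wrist_force: [0.9, 0.2, 0.1]
grip_width: 0.499
gripper_force: 0.0
```

```bash
python3 - <<'E'
from h import *
st();c=cap('wrist','w10');f=c['frame'];blobs(f,(100,0,540,230))
for p in ([.5148,.4306,.01],[.5148,.3826,.01],[.5148,.4786,.01]):print(np.round(w2px(c,p),1))
t=cap('top','top10')
E
```

```text
t 24.65 pos [528.1 273.8 286.1] yang 2.6 tilt [0.001 0.001] grip 44.0 0.0 F [0.9 0.2 0.1] q6 0.41
  blob 1996 [315.4  48.8] rect [315.1  47. ] [85.9 25.2] 88.9
  blob 363 [426.5  78.8] rect [426.2  78.5] [12.6 29.4] 2.2
  blob 62 [341.6  89.5] rect [343.2  88.5] [18.3 10.5] 61.4
  blob 234 [237.9 141.1] rect [237.9 141. ] [15.7 17.5] 78.7
  blob 1626 [499.6 186.7] rect [493.3 185.8] [96.7 25.7] 11.3
[314.2  53.6]
[312.9  91.3]
[315.6  12.9]
```

Emit:
{"api": "step_arm", "payload": {
  "increments": [
    [[-0.08,0.7,0,0,0,-0.04,0],[-0.08,0.9,0,0,0,-0.04,0],[-0.08,0.9,-0.5,0,0,-0.04,0],[-0.08,0.8,-0.8,0,0,-0.04,0],[0,0.6,-0.8,0,0,0,0],[0,0,-0.8,0,0,0,0],[0,0,-0.8,0,0,0,0],[0,0,-0.8,0,0,0,0],[0,0,-0.3,0,0,0,0],[0,0,0,0,0,0,0]]
  ]
}}

```text
t: 25.75
eef_pos: [0.5154, 0.4256, 0.0918]
eef_rot: [0.7, 0.714, -0.002, -0.0]
wrist_force: [0.1, -0.6, -0.4]
grip_width: 0.5
gripper_force: 0.0
```

```bash
python3 - <<'E'
from h import *
st()
c=cap('wrist','w11')
for p in ([.5148,.431+.046,.044],[.5148,.431+.048,.01],[.5148,.431,.044]):print(np.round(w2px(c,p),1))
f=c['frame'].astype(int);blobs(c['frame'],(250,60,390,300))
m=(f.min(2)>150)
for v in range(80,300,10):
    x=np.where(m[v,255:385])[0]+255;print(v,(x.min(),x.max(),len(x)) if len(x) else None,end=';')
E
```

```text
t 25.75 pos [515.4 425.6  91.8] yang 1.2 tilt [-0.002 -0.002] grip 44.0 0.0 F [ 0.1 -0.6 -0.4] q6 0.65
[320.  157.9]
[320.  148.7]
[318.8 218.8]
  blob 4065 [320.5 201.9] rect [319.7 207.7] [122.9  40.2] 88.3
80 None;90 None;100 None;110 None;120 None;130 None;140 None;150 (np.int64(298), np.int64(338), 28);160 (np.int64(299), np.int64(338), 23);170 (np.int64(299), np.int64(338), 38);180 (np.int64(300), np.int64(339), 38);190 (np.int64(301), np.int64(339), 38);200 (np.int64(302), np.int64(339), 35);210 (np.int64(302), np.int64(340), 37);220 (np.int64(303), np.int64(340), 37);230 (np.int64(304), np.int64(340), 36);240 (np.int64(304), np.int64(340), 23);250 (np.int64(305), np.int64(383), 43);260 (np.int64(317), np.int64(352), 13);270 None;280 None;290 None;
```

Emit:
{"api": "step_arm", "payload": {
  "increments": [
    [[0,0.15,-0.5,0,0,0,0],[0,0,-0.5,0,0,0,0],[0,0,-0.3,0,0,0,0],[0,0,-0.1,0,0,0,0],[0,0,0,0,0,0,-1],[0,0,0,0,0,0,-1],[0,0,0,0,0,0,-1],[0,0,0,0,0,0,-1],[0,0,0,0,0,0,-1],[0,0,0,0,0,0,-1],[0,0,0,0,0,0,-1]]
  ],
  "newtons": 45
}}

```text
t: 26.9
eef_pos: [0.5161, 0.433, 0.0377]
eef_rot: [0.7, 0.715, 0.0, 0.0]
wrist_force: [-1.7, -0.3, 5.4]
grip_width: 0.111
gripper_force: 44.9
```

```bash
python3 - <<'E'
from h import *
st()
E
```

```text
t 26.9 pos [516.1 433.   37.7] yang 1.2 tilt [0.001 0.   ] grip 9.8 44.9 F [-1.7 -0.3  5.4] q6 0.66
```

Emit:
{"api": "step_arm", "payload": {
  "increments": [
    [[0,0,0.5,0,0,0,-1],[0,0,0.8,0,0,0,-1],[0,0,0.9,0,0,0,-1],[0,0,0.9,0,0,0,-1],[0,0,0.9,0,0,0,-1],[0.06,-0.4,0.9,0,0,0.15,-1],[0.06,-0.8,0.6,0,0,0.17,-1],[0.06,-0.9,0,0,0,0.17,-1],[0.06,-0.9,0,0,0,0.17,-1],[0.06,-0.9,0,0,0,0.17,-1],[0.06,-0.9,0,0,0,0.17,-1],[0.06,-0.9,0,0,0,0.17,-1]]
  ]
}}

```text
t: 28.1
eef_pos: [0.5318, 0.2031, 0.2564]
eef_rot: [0.638, 0.77, -0.001, -0.0]
wrist_force: [0.8, -0.8, -3.4]
grip_width: 0.11
gripper_force: 44.9
```

Emit:
{"api": "step_arm", "payload": {
  "increments": [
    [[0.05,-0.9,0,0,0,0.16,-1],[0.05,-0.9,0,0,0,0.16,-1],[0.05,-0.9,0,0,0,0.16,-1],[0.05,-0.9,0,0,0,0.16,-1],[0.05,-0.9,0,0,0,0.16,-1],[0.05,-0.9,-0.2,0,0,0.16,-1],[0.05,-0.9,-0.4,0,0,0.16,-1],[0.05,-0.9,-0.4,0,0,0.16,-1],[0.05,-0.9,-0.4,0,0,0.16,-1],[0.05,-0.9,-0.4,0,0,0.16,-1],[0.05,-0.9,0,0,0,0.16,-1],[0,-0.6,0,0,0,0,-1]]
  ]
}}

```text
t: 29.3
eef_pos: [0.5537, -0.2172, 0.1836]
eef_rot: [0.54, 0.842, -0.0, -0.001]
wrist_force: [0.6, 0.7, -2.3]
grip_width: 0.113
gripper_force: 44.9
```

```bash
python3 - <<'E'
from h import *
st()
E
```

```text
t 29.3 pos [ 553.7 -217.2  183.6] yang 24.6 tilt [-0.002  0.001] grip 10.0 44.9 F [ 0.6  0.7 -2.3] q6 -0.82
```

Emit:
{"api": "step_arm", "payload": {
  "increments": [
    [[0,-0.38,0,0,0,0.05,-1],[0,0,-0.5,0,0,0,-1],[0,0,-0.7,0,0,0,-1],[0,0,-0.5,0,0,0,-1],[0,0,-0.3,0,0,0,-1],[0,0,0,0,0,0,-1],[0,0,0,0,0,0,-1]]
  ]
}}

```text
t: 30.0
eef_pos: [0.5548, -0.2305, 0.1053]
eef_rot: [0.537, 0.844, -0.0, -0.0]
wrist_force: [0.6, -0.4, -3.8]
grip_width: 0.111
gripper_force: 44.9
```

```bash
python3 - <<'E'
from h import *
st();c=cap('wrist','w12')
hub=np.array([.5685,-.186]);f=c['frame'].astype(int);m=(f.max(2)<55)
for a in (113,115,117):
    u=np.array([np.cos(np.radians(a)),np.sin(np.radians(a))]); print('fin pred',a,np.round(w2px(c,[*(hub+.117*u),.04]),1),np.round(w2px(c,[*(hub+.1*u),.04]),1))
for v in range(30,140,5):
    xs=np.where(m[v,200:480])[0]+200; print(v,(xs.min(),xs.max(),len(xs)) if len(xs) else None,end=';')
E
```

```text
t 30.0 pos [ 554.8 -230.5  105.3] yang 25.1 tilt [-0. -0.] grip 9.8 44.9 F [ 0.6 -0.4 -3.8] q6 -0.85
fin pred 113 [373.2   1.7] [370.8  31. ]
fin pred 115 [367.    1.5] [365.7  30.9]
fin pred 117 [360.7   1.7] [360.5  31. ]
30 (np.int64(351), np.int64(366), 16);35 (np.int64(351), np.int64(366), 14);40 (np.int64(351), np.int64(366), 15);45 None;50 None;55 None;60 (np.int64(384), np.int64(390), 7);65 (np.int64(383), np.int64(390), 8);70 None;75 (np.int64(297), np.int64(333), 14);80 (np.int64(299), np.int64(300), 2);85 None;90 None;95 None;100 None;105 None;110 None;115 None;120 None;125 None;130 (np.int64(300), np.int64(335), 14);135 None;
```

Emit:
{"api": "step_arm", "payload": {
  "increments": [
    [[-0.02,-0.04,-0.4,0,0,0.08,-1],[0,0,-0.35,0,0,0,-1],[0,0,-0.2,0,0,0,-1],[0,0,-0.1,0,0,0,-1],[0,0,0,0,0,0,-1]]
  ]
}}

```text
t: 30.55
eef_pos: [0.5535, -0.2319, 0.0625]
eef_rot: [0.532, 0.847, -0.0, -0.001]
wrist_force: [1.5, 0.4, -3.1]
grip_width: 0.107
gripper_force: 44.9
```

```bash
python3 - <<'E'
from h import *
st()
E
```

```text
t 30.55 pos [ 553.5 -231.9   62.5] yang 25.7 tilt [-0.001  0.   ] grip 9.5 44.9 F [ 1.5  0.4 -3.1] q6 -0.87
```

Near the floor (expected TCP z 61.7). I'll lower 1 mm, release, and lift to look.

Emit:
{"api": "step_arm", "payload": {
  "increments": [
    [[0,0,-0.03,0,0,0,-1],[0,0,0,0,0,0,-0.2],[0,0,0,0,0,0,-0.2],[0,0,0,0,0,0,-0.2],[0,0,0,0,0,0,-0.2],[0,0,0.3,0,0,0,-0.2],[0,0,0.8,0,0,0,0],[0,0,1,0,0,0,0],[0,0,1,0,0,0,0],[0,0,1,0,0,0,0],[-0.3,-0.4,0.8,0,0,0,0.5],[0,0,0,0,0,0,1]]
  ]
}}

```text
t: 31.75
eef_pos: [0.5434, -0.2502, 0.2641]
eef_rot: [0.532, 0.846, 0.0, 0.005]
wrist_force: [0.5, -0.4, -1.1]
grip_width: 0.645
gripper_force: 0.0
```

Emit:
{"api": "step_arm", "payload": {
  "increments": [
    [[0.45,-0.7,0,0,0,0,1],[0.45,-0.7,0,0,0,0,1],[0.2,-0.1,0,0,0,0,1],[0,0,0,0,0,0,1],[0,0,0,0,0,0,1]]
  ]
}}

```text
t: 32.25
eef_pos: [0.585, -0.3071, 0.2572]
eef_rot: [0.532, 0.847, 0.0, -0.001]
wrist_force: [-0.9, 0.3, -0.7]
grip_width: 1.0
gripper_force: 0.0
```

```bash
python3 - <<'E'
from h import *
st();c=cap('wrist','w13');print(np.round(w2px(c,[.5685,-.186,.042]),0))
x,y=[int(v) for v in w2px(c,[.5685,-.186,.042])]
x0=max(0,min(x-120,400));y0=max(0,y-140)
print(x0,y0);cv2.imwrite('pics/w13c.png',cv2.resize(c['frame'][y0:y0+230,x0:x0+240,::-1],None,fx=2.6,fy=2.6,interpolation=cv2.INTER_CUBIC))
E
```

```text
t 32.25 pos [ 585.  -307.1  257.2] yang 25.7 tilt [-0.002  0.001] grip 88.0 0.0 F [-0.9  0.3 -0.7] q6 -0.95
[351.  82.]
230 0
```

View pics/w13c.png

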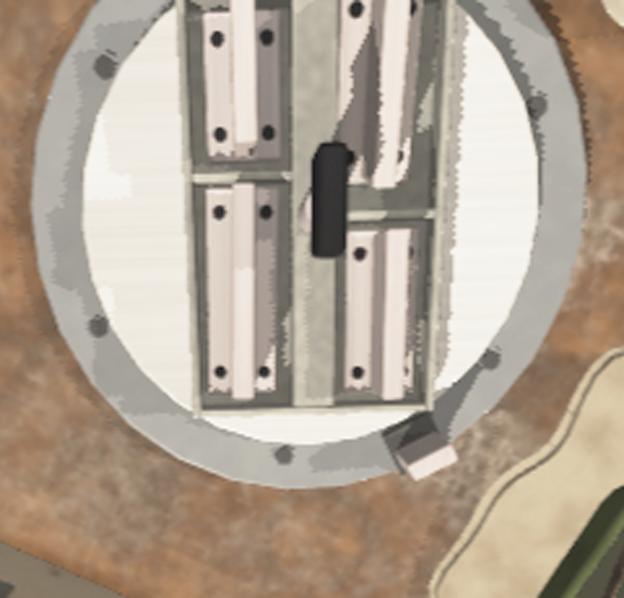

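The view shows all four brackets flat in their pockets, with short and long on the left and the mediums on the right. The bar is at crop (330,200) and the run plate at (430,460). I'll check the offsets.

```bash
python3 - <<'E'
from h import *
c=load('w13');P=lambda x,y,z:px2w(c,230+x/2.6,y/2.6,z)[:2]*1000
ang=lambda d:np.degrees(np.arctan2(d[1],d[0])).round(1)
hub=P(330,150,.108)*.5+P(329,250,.108)*.5;print('bar',hub,ang(P(331,145,.108)-P(329,252,.108)))
a,b=P(197,412,.042),P(435,410,.042);l=P(180,5,.042);r=P(462,5,.042)
print('corner L,R back',a,b,'yaw',ang(l-a),ang(a-b)-90,ang(r-b))
hub=np.array([568.5,-186]);yaw=115.
for yaw in (115,117):
  u=np.array([np.cos(np.radians(yaw)),np.sin(np.radians(yaw))]);v=np.array([-u[1],u[0]])
  print('walls back',((a-hub)@u).round(1),((a-hub)@v).round(1),((b-hub)@u).round(1),((b-hub)@v).round(1))
  for n,h in dict(short=[(217,38),(267,38),(220,133),(268,133)],long=[(219,212),(266,212),(220,372),(264,372)],midB=[(357,8),(412,8),(349,155),(402,157)]).items():
    H=[P(x,y,.034) for x,y in h];m=np.mean(H,0)-hub;print(n,(m@u).round(1),(m@v).round(1),ang(H[0]-H[2]),ang(H[1]-H[3]))
  for x,y in [(360,253),(357,372)]: m=P(x,y,.034)-hub;print('midA hole',(m@u).round(1),(m@v).round(1))
p=P(437,460,.048);print('plate',p,ang(p-hub))
E
```

```text
bar [ 568.40888151 -188.04300963] 116.8
corner L,R back [ 558.56326625 -292.97522552] [ 665.21560722 -240.68221587] yaw 117.2 -243.9 116.6
walls back -92.8 54.2 -90.4 -64.5
short 53.1 33.4 117.4 117.2
long -36.5 32.4 115.7 115.7
midB 54.6 -28.1 115.0 115.4
midA hole -16.9 -23.7
midA hole -73.0 -25.8
walls back -90.8 57.4 -92.6 -61.3
short 54.2 31.5 117.4 117.2
long -35.3 33.6 115.7 115.7
midB 53.6 -30.0 115.0 115.4
midA hole -17.7 -23.1
midA hole -73.9 -23.2
plate [ 676.95657933 -261.81609802] -35.0
```

```bash
python3 - <<'E'
from h import *
c=load('w3');g=lambda x,y:px2w(c,220+x/4,50+y/4,.01)[:2]*1000
d=lambda a,b:np.linalg.norm(a-b).round(1)
print('short true w',d(g(283,147),g(350,145)),d(g(290,270),g(356,268)),'l',d(g(283,147),g(290,270)))
print('midB true l',d(g(145,93),g(108,270)),'midA true l',d(g(607,110),g(547,285)))
c=load('w13');P=lambda x,y,z=.034:px2w(c,230+x/2.6,y/2.6,z)[:2]*1000
print('short',d(P(217,38),P(267,38)),d(P(220,133),P(268,133)),d(P(217,38),P(220,133)),'long w',d(P(219,212),P(266,212)),d(P(220,372),P(264,372)))
print('midA l',d(P(360,253),P(357,372)),'midB l?',d(P(357,8),P(349,155)))
def holes(f,name,roi,z,k=6):
    c=load(f);x0,y0,x1,y1=roi;im=cv2.cvtColor(np.ascontiguousarray(c['frame'][y0:y1,x0:x1]),cv2.COLOR_RGB2GRAY)
    im=cv2.resize(im,None,fx=k,fy=k,interpolation=cv2.INTER_CUBIC);m=(im<70).astype('uint8')
    n,l,s,ce=cv2.connectedComponentsWithStats(m)
    for i in range(1,n):
        if 2*k*k<s[i,4]<40*k*k: print(name,(ce[i]/k+[x0,y0]).round(1),s[i,4]/k/k,px2w(c,*(ce[i]/k+[x0,y0]),z)[:2]*1000)
holes('w7','w7',(295,145,340,212),.034)
holes('w13','w13',(355,0,400,75),.034)
E
```

```text
short true w 21.6 21.9 l 38.0
midB true l 56.2 midA true l 56.3
short 22.1 22.0 37.8 long w 22.2 22.1
midA l 56.2 midB l? 58.3
w7 [327.4 157.9] 18.72222222222222 [578.07114655 -99.26414235]
w7 [307.  158.1] 13.416666666666666 [ 557.5911002  -109.28450871]
w7 [326.5 202.3] 8.666666666666666 [ 599.92322903 -146.64383255]
w7 [307.8 202.4] 5.75 [ 580.1748824  -156.14825602]
w13 [388.9   2.9] 5.027777777777778 [569.6261808  -92.47547727]
w13 [367.    3.5] 17.25 [ 547.3898709  -103.75499864]
```

The numbers hint that medium B's front holes may sit too high. I'll triangulate them from two new viewpoints by code.

Emit:
{"api": "step_arm", "payload": {
  "increments": [
    [[-0.5,0.8,0,0,0,0,1],[-0.4,0.7,0,0,0,0,1],[0,0,0,0,0,0,1],[0,0,0,0,0,0,1],[0,0,0,0,0,0,1]]
  ]
}}

```text
t: 32.8
eef_pos: [0.5502, -0.2483, 0.2584]
eef_rot: [0.532, 0.847, -0.0, 0.001]
wrist_force: [0.3, 0.1, -0.1]
grip_width: 1.0
gripper_force: 0.0
```

```bash
python3 - <<'E'
from h import *
st();c=cap('wrist','wa')
E
```

```text
t 32.8 pos [ 550.2 -248.3  258.4] yang 25.7 tilt [ 0.001 -0.001] grip 88.0 0.0 F [ 0.3  0.1 -0.1] q6 -0.89
```

Emit:
{"api": "step_arm", "payload": {
  "increments": [
    [[0.9,0.42,0,0,0,0,1],[0.9,0.42,0,0,0,0,1],[0.9,0.42,0,0,0,0,1],[0,0,0,0,0,0,1],[0,0,0,0,0,0,1],[0,0,0,0,0,0,1]]
  ]
}}

```text
t: 33.45
eef_pos: [0.6569, -0.1984, 0.2574]
eef_rot: [0.532, 0.846, -0.0, -0.001]
wrist_force: [-0.4, 0.8, 0.8]
grip_width: 1.0
gripper_force: 0.0
```

```bash
cat >> h.py <<'E'
def holes(c,pts,k=6,r=9,thr=85):
    """refine dark-hole pixels near predicted world points"""
    out=[]
    for p in pts:
        u,v=w2px(c,p);x0,y0=int(u)-r,int(v)-r
        if x0<0 or y0<0 or v>330: out.append(None);continue
        im=cv2.resize(cv2.cvtColor(np.ascontiguousarray(c['frame'][y0:y0+2*r+1,x0:x0+2*r+1]),cv2.COLOR_RGB2GRAY),None,fx=k,fy=k,interpolation=cv2.INTER_CUBIC)
        n,l,s,ce=cv2.connectedComponentsWithStats((im<thr).astype('uint8'))
        b=[(np.hypot(*(ce[i]/k-r)),i) for i in range(1,n) if 4*k*k<s[i,4]<35*k*k and s[i,0]>0 and s[i,1]>0 and s[i,0]+s[i,2]<im.shape[1] and s[i,1]+s[i,3]<im.shape[0]]
        out.append(tuple((ce[min(b)[1]]+.5)/k-.5+[x0,y0]) if b else None)
    return out
def tri(cams,px):
    A=np.zeros((3,3));q=np.zeros(3)
    for cam,(u,v) in zip(cams,px):
        T=cam['cam_to_world'];d=T[:3,:3]@np.array([(u-cam['cx'])/cam['fx'],-(v-cam['cy'])/cam['fy'],-1]);d/=np.linalg.norm(d)
        P=np.eye(3)-np.outer(d,d);A+=P;q+=P@T[:3,3]
    return np.linalg.solve(A,q)
E
python3 - <<'E'
from h import *
st();cap('wrist','wb');C=[load('wa'),load('wb'),load('w13')]
hub=np.array([.5685,-.186]);a=np.radians(116.5);u=np.array([np.cos(a),np.sin(a)]);v=np.array([-u[1],u[0]])
for n,(x,y,l) in dict(midB=(45,-33,56),midA=(-45,-33,56),short=(54,33,38),long=(-36,33,74)).items():
    for sx in (1,-1):
        for sy in (1,-1):
            p=[*(hub+u*(x+sx*l/2)/1000+v*(y+sy*11)/1000),.034]
            px=[holes(c,[p])[0] for c in C];ok=[i for i in range(3) if px[i] is not None]
            q=tri([C[i] for i in ok],[px[i] for i in ok]) if len(ok)>1 else None
            print(n,sx,sy,ok,None if q is None else (q*1000).round(1),None if q is None else [((q[:2]-hub)@u*1000).round(1),((q[:2]-hub)@v*1000).round(1)])
E
```

```text
t 33.45 pos [ 656.9 -198.4  257.4] yang 25.7 tilt [-0.001  0.   ] grip 88.0 0.0 F [-0.4  0.8  0.8] q6 -0.76
midB 1 1 [0] None None
midB 1 -1 [] None None
midB -1 1 [0, 1] [ 571.1 -157.7   40.2] [np.float64(24.2), np.float64(-15.0)]
midB -1 -1 [1] None None
midA 1 1 [0, 1, 2] [ 596.  -191.4   36.1] [np.float64(-17.1), np.float64(-22.2)]
midA 1 -1 [1] None None
midA -1 1 [0, 1, 2] [ 621.8 -240.9   36. ] [np.float64(-72.9), np.float64(-23.2)]
midA -1 -1 [1] None None
short 1 1 [0, 2] [ 496.6 -140.2   34.5] [np.float64(73.0), np.float64(43.9)]
short 1 -1 [0, 1, 2] [ 516.1 -130.1   34.1] [np.float64(73.4), np.float64(22.0)]
short -1 1 [0, 2] [ 514.2 -174.    34.9] [np.float64(35.0), np.float64(43.2)]
short -1 -1 [0, 1, 2] [ 533.7 -163.9   34.7] [np.float64(35.3), np.float64(21.3)]
long 1 1 [0, 2] [ 527.8 -203.8   34.7] [np.float64(2.2), np.float64(44.4)]
long 1 -1 [0, 2] [ 547.7 -194.3   34.2] [np.float64(1.8), np.float64(22.3)]
long -1 1 [0, 2] [ 559.9 -270.5   34.6] [np.float64(-71.8), np.float64(45.4)]
long -1 -1 [0, 1, 2] [ 579.4 -260.9   34.4] [np.float64(-71.9), np.float64(23.6)]
```

Short, long and medium A are seated (hole z about 34–36). Medium B is displaced, so I'll list its dark blobs in both views.

```bash
python3 - <<'E'
from h import *
hub=np.array([.5685,-.186]);a=np.radians(116.5);u=np.array([np.cos(a),np.sin(a)]);v=np.array([-u[1],u[0]])
cap('top','topb')
for n in ('wa','wb'):
    c=load(n);ctr=[*(hub+u*.05-v*.033),.04];U,V=map(int,w2px(c,ctr));r=48
    x0,y0=max(0,U-r),max(0,V-r);im=cv2.cvtColor(np.ascontiguousarray(c['frame'][y0:V+r,x0:U+r]),cv2.COLOR_RGB2GRAY);k=5
    im=cv2.resize(im,None,fx=k,fy=k,interpolation=cv2.INTER_CUBIC)
    nn,l,s,ce=cv2.connectedComponentsWithStats((im<85).astype('uint8'))
    print(n,'expected ctr',U,V)
    for i in range(1,nn):
        if 3*k*k<s[i,4]<60*k*k:
            p=ce[i]/k+[x0,y0];w=px2w(c,*p,.034)[:2]-hub;print('  ',p.round(1),round(s[i,4]/k/k,1),'box',(s[i,2:4]/k).round(1),'tray@.034',(w@u*1000).round(1),(w@v*1000).round(1))
    # bright web-top rows
    g=c['frame'][y0:V+r,x0:U+r].astype(int).min(2)
    print('\n'.join(''.join('#' if q>190 else '+' if q>140 else '-' if q>85 else '.' for q in row) for row in g[::2]))
E
```

```text
wa expected ctr 380 96
   [425.1  50.5] 31.6 box [7.8 7.6] tray@.034 101.5 -84.3
   [395.4  64. ] 3.1 box [2.4 1.8] tray@.034 87.5 -49.9
   [338.4  65.8] 12.4 box [12.8  1.2] tray@.034 86.5 18.9
   [368.7  71.2] 15.4 box [4.2 4.8] tray@.034 79.9 -18.0
   [336.2  78.1] 20.4 box [5.  5.4] tray@.034 72.9 21.5
   [336.8 110.6] 18.2 box [4.8 5. ] tray@.034 34.8 20.7
   [365.8 119.5] 19.7 box [5.  5.2] tray@.034 23.4 -16.5
   [395.7 132.6] 9.7 box [1.6 9.8] tray@.034 6.6 -55.7
   [335.8 137.7] 17.5 box [4.6 4.8] tray@.034 1.3 21.8
------------+++--.........-++++++++++++++---------------------------------------++++++--........
---+++-++-+------.........-++++++++++++++++++++----------------------------------++++++++-......
+++++++++++++++--.........-+++++++++++++++++++++++++----------------------------++++++++++--....
+++++++++++++++--.........-+++++++++++++++++++++++++++++++---------------------+++++++++++++--..
+++++++++++++++--.........-++++++++++++++++++++++++++++++++++------------------+++++++++++++++--
+++++++++++++++--.........-+++++++++++++++++++++++++++++++++++++----------------++++
[... 8568 characters left out ...]
++++#################
---+--................----------------########+---------------------+#+-++++++++################
----+-................----------------########+---------------------+++-+++++++++###############
------................----------------------------------------------+++-++++++++################
------................----------------------------------------------++++++++++++################
------................----------+#+++##########++++--------------+++++++++++++++################
------................--------+++###+++++++++++++-------------------++++++++++++################
-------...............--------+++-----------------------------------+#+++++++++++###############
```

```bash
python3 - <<'E'
from h import *
C=[load('wa'),load('wb')];hub=np.array([.5685,-.186]);a=np.radians(116.5);u=np.array([np.cos(a),np.sin(a)]);v=np.array([-u[1],u[0]])
T=lambda q:[((q[:2]-hub)@u*1000).round(1),((q[:2]-hub)@v*1000).round(1),(q[2]*1000).round(1)]
print('FLhole',T(tri(C,[(368.7,71.2),(267.9,70.2)])),'BLhole',T(tri(C,[(365.8,119.5),(273,118.8)])))
def R_(c,x,y,z): return T(px2w(c,x,y,z))
for z in (.034,.04,.046):print(z,'FR',R_(C[1],286.4,69.7,z),'BR',R_(C[1],290.2,118,z),'FL',R_(C[0],368.7,71.2,z),'BL',R_(C[0],365.8,119.5,z))
# top-view hole and web-top ends: wa web top end front/back, wb
y0a,x0a=96-48,380-48;y0b,x0b=96-48,285-48
A=lambda col,row:(x0a+col,y0a+2*row);B=lambda col,row:(x0b+col,y0b+2*row)
print('web top front',T(tri(C,[A(52,9.3),B(36,8.5)])),'web back',T(tri(C,[A(46.5,43),B(42,42.8)])))
E
```

```text
FLhole [np.float64(78.3), np.float64(-15.6), np.float64(48.9)] BLhole [np.float64(23.6), np.float64(-16.0), np.float64(36.7)]
0.034 FR [np.float64(80.5), np.float64(-35.6), np.float64(34.0)] BR [np.float64(24.3), np.float64(-37.5), np.float64(34.0)] FL [np.float64(79.9), np.float64(-18.0), np.float64(34.0)] BL [np.float64(23.4), np.float64(-16.4), np.float64(34.0)]
0.04 FR [np.float64(79.8), np.float64(-36.2), np.float64(40.0)] BR [np.float64(24.4), np.float64(-38.1), np.float64(40.0)] FL [np.float64(79.2), np.float64(-17.0), np.float64(40.0)] BL [np.float64(23.6), np.float64(-15.5), np.float64(40.0)]
0.046 FR [np.float64(79.0), np.float64(-36.8), np.float64(46.0)] BR [np.float64(24.5), np.float64(-38.7), np.float64(46.0)] FL [np.float64(78.5), np.float64(-16.0), np.float64(46.0)] BL [np.float64(23.9), np.float64(-14.5), np.float64(46.0)]
web top front [np.float64(79.1), np.float64(-26.5), np.float64(80.4)] web back [np.float64(7.7), np.float64(-26.8), np.float64(67.0)]
```

Medium B is tilted: the front of its web top is at z 80 mm and the back at 67. It sits forward on the pocket's front wall, so I'll regrip it and reseat it.

Emit:
{"api": "step_arm", "payload": {
  "increments": [
    [[-0.6,0.5,0,0,0,0.1,0.5],[-0.8,0.6,0,0,0,0,0],[-0.79,0.67,-0.4,0,0,0,0],[0,0,-0.8,0,0,0,0],[0,0,-0.8,0,0,0,0],[0,0,-0.8,0,0,0,0],[0,0,-0.4,0,0,0,0],[0,0,0,0,0,0,0],[0,0,0,0,0,0,0]]
  ]
}}

```text
t: 34.45
eef_pos: [0.5701, -0.1274, 0.1305]
eef_rot: [0.527, 0.85, 0.0, 0.0]
wrist_force: [-0.3, -0.6, 0.9]
grip_width: 0.502
gripper_force: 0.0
```

```bash
python3 - <<'E'
from h import *
st()
E
```

```text
t 34.45 pos [ 570.1 -127.4  130.5] yang 26.5 tilt [ 0. -0.] grip 44.2 0.0 F [-0.3 -0.6  0.9] q6 -0.7
```

Emit:
{"api": "step_arm", "payload": {
  "increments": [
    [[0,0,-0.6,0,0,0,0],[0,0,-0.6,0,0,0,0],[0,0,-0.35,0,0,0,0],[0,0,0,0,0,0,-1],[0,0,0,0,0,0,-1],[0,0,0,0,0,0,-1],[0,0,0,0,0,0,-1],[0,0,0,0,0,0,-1],[0,0,0,0,0,0,-1],[0,0,0,0,0,0,-1]]
  ],
  "newtons": 30
}}

```text
t: 35.45
eef_pos: [0.5706, -0.127, 0.0687]
eef_rot: [0.526, 0.85, 0.0, 0.0]
wrist_force: [-2.0, -0.2, 6.3]
grip_width: 0.113
gripper_force: 30.0
```

Emit:
{"api": "step_arm", "payload": {
  "increments": [
    [[0,0,0.3,0,0,0,-1],[0,0,0.3,0,0,0,-1],[0.1,-0.1,0,0,0,0,-1],[0.1,-0.1,0,0,0,0,-1],[0.03,-0.01,0,0,0,0,-1],[0,0,0,0,0,0,-1]]
  ]
}}

```text
t: 36.05
eef_pos: [0.5793, -0.1355, 0.0915]
eef_rot: [0.526, 0.85, -0.0, -0.0]
wrist_force: [0.9, -0.1, -1.9]
grip_width: 0.109
gripper_force: 30.0
```

```bash
python3 - <<'E'
from h import *
o,M=st();hub=np.array([.5685,-.186]);a=np.radians(116.5);u=np.array([np.cos(a),np.sin(a)]);v=np.array([-u[1],u[0]])
d=o['eef_pos'][:2]-hub;print('tray',d@u,d@v)
E
```

```text
t 36.05 pos [ 579.3 -135.5   91.5] yang 26.5 tilt [-0.001  0.   ] grip 9.6 30.0 F [ 0.9 -0.1 -1.9] q6 -0.71
tray 0.04038726124968744 -0.03225968474342934
```

Emit:
{"api": "step_arm", "payload": {
  "increments": [
    [[-0.05,0.09,-0.3,0,0,0,-1],[0,0,-0.2,0,0,0,-1],[0,0,0,0,0,0,-1]]
  ]
}}

```text
t: 36.35
eef_pos: [0.5758, -0.131, 0.0699]
eef_rot: [0.526, 0.85, -0.001, -0.002]
wrist_force: [0.1, -1.0, -1.9]
grip_width: 0.112
gripper_force: 30.0
```

Emit:
{"api": "step_arm", "payload": {
  "increments": [
    [[0,0,-0.08,0,0,0,-1],[0,0,-0.08,0,0,0,-1],[0,0,-0.05,0,0,0,-1],[0,0,0,0,0,0,-1]]
  ],
  "newtons": 6
}}

```text
t: 36.75
eef_pos: [0.5776, -0.1316, 0.0635]
eef_rot: [0.526, 0.85, 0.0, 0.0]
wrist_force: [-0.8, 0.4, -1.7]
grip_width: 0.114
gripper_force: 6.0
```

```bash
python3 - <<'E'
from h import *
o,M=st();hub=np.array([.5685,-.186]);a=np.radians(116.5);u=np.array([np.cos(a),np.sin(a)]);v=np.array([-u[1],u[0]])
d=o['eef_pos'][:2]-hub;print('tray',d@u,d@v)
E
```

```text
t 36.75 pos [ 577.6 -131.6   63.5] yang 26.5 tilt [ 0. -0.] grip 10.1 6.0 F [-0.8  0.4 -1.7] q6 -0.71
tray 0.04461602167505858 -0.03237702100867077
```

Emit:
{"api": "step_arm", "payload": {
  "increments": [
    [[0,0,-0.06,0,0,0,-1],[0,0,-0.04,0,0,0,-1],[0,0,0,0,0,0,-0.2],[0,0,0,0,0,0,-0.2],[0,0,0,0,0,0,-0.2],[0,0,0,0,0,0,-0.2],[0,0,0.4,0,0,0,0],[0,0,0.8,0,0,0,0],[0,0,1,0,0,0,0.5],[0,0,1,0,0,0,1],[0,0,1,0,0,0,1],[0,0,0.8,0,0,0,1]]
  ]
}}

```text
t: 37.95
eef_pos: [0.5777, -0.1318, 0.2635]
eef_rot: [0.526, 0.85, 0.0, 0.002]
wrist_force: [-0.3, 0.5, -1.3]
grip_width: 0.823
gripper_force: 0.0
```

Emit:
{"api": "step_arm", "payload": {
  "increments": [
    [[0,-0.5,0,0,0,0,1],[-0.4,-0.9,0,0,0,0,1],[-0.4,-0.9,0,0,0,0,1],[0,-0.3,0,0,0,0,1],[0,0,0,0,0,0,1],[0,0,0,0,0,0,1]]
  ]
}}

```text
t: 38.55
eef_pos: [0.5457, -0.2352, 0.26]
eef_rot: [0.526, 0.85, 0.0, 0.0]
wrist_force: [0.0, 0.3, -1.3]
grip_width: 1.0
gripper_force: 0.0
```

```bash
python3 - <<'E'
from h import *
st();c=cap('wrist','wc')
E
```

```text
t 38.55 pos [ 545.7 -235.2  260. ] yang 26.5 tilt [0.001 0.   ] grip 88.0 0.0 F [ 0.   0.3 -1.3] q6 -0.89
```

Emit:
{"api": "step_arm", "payload": {
  "increments": [
    [[0.9,0.42,0,0,0,0,1],[0.9,0.42,0,0,0,0,1],[0.9,0.42,0,0,0,0,1],[0,0,0,0,0,0,1],[0,0,0,0,0,0,1],[0,0,0,0,0,0,1]]
  ]
}}

```text
t: 39.2
eef_pos: [0.6526, -0.1846, 0.2592]
eef_rot: [0.526, 0.851, -0.0, -0.001]
wrist_force: [-0.0, 0.7, 0.0]
grip_width: 1.003
gripper_force: 0.0
```

```bash
cat > chk.py <<'E'
from h import *
import sys
def chk(names,yaw,rng=5):
    C=[load(n) for n in names];hub=np.array([.5685,-.186]);a=np.radians(yaw);u=np.array([np.cos(a),np.sin(a)]);v=np.array([-u[1],u[0]])
    for n,(x,y,l) in dict(midB=(45,-33,56),midA=(-45,-33,56),short=(54,33,38),long=(-36,33,74)).items():
        Q=[]
        for sx in (1,-1):
            for sy in (1,-1):
                p=[*(hub+u*(x+sx*l/2)/1000+v*(y+sy*11)/1000),.034]
                px=[holes(c,[p])[0] for c in C];ok=[i for i in range(len(C)) if px[i] is not None]
                if len(ok)>1:
                    q=tri([C[i] for i in ok],[px[i] for i in ok]);Q.append((sx,sy,((q[:2]-hub)@u*1000).round(1),((q[:2]-hub)@v*1000).round(1),(q[2]*1000).round(1)))
                elif ok:
                    q=px2w(C[ok[0]],*px[ok[0]],.034);Q.append((sx,sy,((q[:2]-hub)@u*1000).round(1),((q[:2]-hub)@v*1000).round(1),'mono'))
        print(n,*[tuple(map(str,q)) for q in Q],sep='\n   ')
E
python3 - <<'E'
from chk import *
st();cap('wrist','wd');chk(['wc','wd'],116.5)
E
```

```text
t 39.2 pos [ 652.6 -184.6  259.2] yang 26.5 tilt [-0.001  0.   ] grip 88.2 0.0 F [-0.   0.7  0. ] q6 -0.76
midB
   ('1', '1', '69.6', '-20.9', '36.9')
   ('1', '-1', '69.9', '-43.1', 'mono')
   ('-1', '1', '13.9', '-20.6', '36.3')
   ('-1', '-1', '13.8', '-43.1', 'mono')
midA
   ('1', '1', '-17.7', '-21.6', '36.6')
   ('1', '-1', '-18.6', '-44.0', 'mono')
   ('-1', '1', '-73.4', '-20.5', '36.4')
   ('-1', '-1', '-74.5', '-42.8', 'mono')
short
   ('1', '1', '74.7', '41.2', 'mono')
   ('1', '-1', '74.1', '19.1', '34.1')
   ('-1', '1', '36.5', '42.0', 'mono')
   ('-1', '-1', '36.1', '19.8', '34.4')
long
   ('1', '1', '3.8', '44.2', 'mono')
   ('1', '-1', '2.5', '22.2', 'mono')
   ('-1', '1', '-70.3', '48.1', 'mono')
   ('-1', '-1', '-71.0', '26.4', '34.4')
```

```bash
python3 - <<'E'
from h import *
hub=np.array([.5685,-.186])
for n in ('wc','wd'):
    c=load(n);f=c['frame'].astype(int)
    U,V=map(int,w2px(c,[*(hub+.105*np.array([np.cos(2.02),np.sin(2.02)])),.04]));print(n,U,V)
    for a in (112,114,116,118):
        u=np.array([np.cos(np.radians(a)),np.sin(np.radians(a))]);print(a,np.round(w2px(c,[*(hub+.105*u),.04]),1),np.round(w2px(c,[*(hub+.128*u),.048]),1))
    g=f[max(0,V-40):V+16,U-35:U+35].mean(2)
    print(max(0,V-40),U-35);print('\n'.join(''.join('#' if q>190 else '+' if q>140 else '-' if q>60 else '.' for q in row) for row in g[::2]))
E
```

```text
wc 355 61
112 [361.4  61.6] [364.9  38.3]
114 [358.4  61.4] [361.   38.1]
116 [355.3  61.4] [357.1  38. ]
118 [352.2  61.4] [353.2  38. ]
21 320
---++++++++---------------------------------------------------+++-----
-----+++++------------------------------------------------------------
+---+++---------------------------------------------------------------
++++++----------------------------------------------------------------
---+++----------------------------------------------------------------
-----------------------------------+#++-------------------+-----------
--------------------------------+########-----------------------------
-------------------------------##########+----------------------------
------------------------------+###########----------------------------
-------------++++++++---------+###########----------------------------
-------++++++++++++++--------++##########---------+++++++++++---------
+++++++++++++++++++++--------+++#######+----------+++++++++++++++++---
+++++++++++++++++++++---------++###+++------------++++++++++++++++++++
+--------------+----+-.-------++
[... 2465 characters left out ...]
------------------------....-......--------------------------
++++------------------------------.........---------------------------
+++--------------------+++++++++--.....-...-++++++++++++--------------
---------------+++++++++++++++++--.........-++++++++++++++++++++------
---------+++++++++++++++++++++++--..........+++++++++++++++++++++++++-
----+++++++++++++++++++++++++++++-..........+++++++++++++#+###########
++++++++++++++++++++++++++++++++--..........-+++++++++++++++++++++++++
+++++++++++++++++++++++++++++++++-..........-++#######################
++++++++++++++++--+++++++++++++++----.......-+++++++++++++++++++++##+#
########+---------------++###########################+++++++++++-+++++
```

Medium B is flat now (hole z matches medium A), and the fin is about 3 mm from its pin position. Next I'll turn the tray to the run plate, approaching the bar with narrow jaws.

Emit:
{"api": "step_arm", "payload": {
  "increments": [
    [[-0.6,-0.01,0,0,0,-0.1,0],[-0.8,-0.01,0,0,0,-0.09,-0.3],[-0.7,-0.01,0,0,0,0,-0.3],[0,0,-0.6,0,0,0,-0.3],[0,0,-0.8,0,0,0,-0.3],[0,0,-0.8,0,0,0,-0.3],[0,0,-0.8,0,0,0,-0.3],[0,0,0,0,0,0,-0.3],[0,0,0,0,0,0,-0.3]]
  ]
}}

```text
t: 40.15
eef_pos: [0.5689, -0.1868, 0.14]
eef_rot: [0.538, 0.843, -0.0, -0.0]
wrist_force: [0.0, -0.2, -0.6]
grip_width: 0.348
gripper_force: 0.0
```

```bash
python3 - <<'E'
from h import *
st()
E
```

```text
t 40.15 pos [ 568.9 -186.8  140. ] yang 24.9 tilt [-0.001  0.   ] grip 30.7 0.0 F [ 0.  -0.2 -0.6] q6 -0.77
```

Emit:
{"api": "step_arm", "payload": {
  "increments": [
    [[0,0.02,-0.5,0,0,0,-0.3],[0,0,-0.5,0,0,0,-0.3],[0,0,-0.18,0,0,0,-0.3],[0,0,0,0,0,0,-1],[0,0,0,0,0,0,-1],[0,0,0,0,0,0,-1],[0,0,0,0,0,0,-1],[0,0,0,0,0,0,-1],[0,0,0,0,0,0,-1]]
  ],
  "newtons": 30
}}

```text
t: 41.05
eef_pos: [0.5689, -0.1866, 0.0938]
eef_rot: [0.537, 0.843, -0.001, 0.0]
wrist_force: [-4.5, -4.3, 5.9]
grip_width: 0.136
gripper_force: 30.0
```

```bash
python3 - <<'E'
from h import *
st();print(env.observe()['torque'])
E
```

```text
t 41.05 pos [ 568.9 -186.6   93.8] yang 25.0 tilt [-0.    -0.001] grip 12.0 30.0 F [-4.5 -4.3  5.9] q6 -0.77
[-0.75059664  0.98462288  0.04925339]
```

Emit:
{"api": "step_arm", "payload": {
  "increments": [
    [[0,0,0,0,0,-0.1,-1],[0,0,0,0,0,-0.3,-1],[0,0,0,0,0,-0.5,-1],[0,0,0,0,0,-0.5,-1],[0,0,0,0,0,-0.5,-1],[0,0,0,0,0,-0.5,-1],[0,0,0,0,0,-0.5,-1],[0,0,0,0,0,-0.5,-1],[0,0,0,0,0,-0.5,-1],[0,0,0,0,0,-0.5,-1],[0,0,0,0,0,-0.5,-1],[0,0,0,0,0,-0.5,-1]]
  ]
}}

```text
t: 42.25
eef_pos: [0.5685, -0.1866, 0.0938]
eef_rot: [0.811, 0.585, -0.001, 0.0]
wrist_force: [-6.6, -5.0, 5.9]
grip_width: 0.131
gripper_force: 30.0
```

```bash
python3 - <<'E'
from h import *
st();print(env.observe()['torque'])
E
```

```text
t 42.25 pos [ 568.5 -186.6   93.8] yang -18.3 tilt [-0.001 -0.001] grip 11.5 30.0 F [-6.6 -5.   5.9] q6 -0.01
[-0.76314524  1.23593209  0.07211626]
```

Emit:
{"api": "step_arm", "payload": {
  "increments": [
    [[0,0,0,0,0,-0.5,-1],[0,0,0,0,0,-0.5,-1],[0,0,0,0,0,-0.5,-1],[0,0,0,0,0,-0.5,-1],[0,0,0,0,0,-0.5,-1],[0,0,0,0,0,-0.5,-1],[0,0,0,0,0,-0.5,-1],[0,0,0,0,0,-0.5,-1],[0,0,0,0,0,-0.5,-1],[0,0,0,0,0,-0.5,-1],[0,0,0,0,0,-0.5,-1],[0,0,0,0,0,-0.5,-1]]
  ]
}}

```text
t: 43.45
eef_pos: [0.5682, -0.1864, 0.0938]
eef_rot: [0.979, 0.205, -0.001, 0.0]
wrist_force: [-8.4, -3.7, 7.2]
grip_width: 0.133
gripper_force: 30.0
```

Emit:
{"api": "step_arm", "payload": {
  "increments": [
    [[0,0,0,0,0,-0.5,-1],[0,0,0,0,0,-0.5,-1],[0,0,0,0,0,-0.5,-1],[0,0,0,0,0,-0.5,-1],[0,0,0,0,0,-0.5,-1],[0,0,0,0,0,-0.5,-1],[0,0,0,0,0,-0.5,-1],[0,0,0,0,0,-0.5,-1],[0,0,0,0,0,-0.5,-1],[0,0,0,0,0,-0.4,-1],[0,0,0,0,0,-0.2,-1],[0,0,0,0,0,0,-1]]
  ]
}}

```text
t: 44.65
eef_pos: [0.5682, -0.1861, 0.0938]
eef_rot: [0.989, -0.148, -0.001, 0.0]
wrist_force: [-8.8, -1.4, 6.6]
grip_width: 0.136
gripper_force: 30.0
```

```bash
python3 - <<'E'
from h import *
o,M=st();print(o['torque']);c=cap('wrist','we');hub=np.array([.5685,-.186])
def show(c,a0):
    f=c['frame'].astype(int);u=np.array([np.cos(np.radians(a0)),np.sin(np.radians(a0))])
    U,V=map(int,w2px(c,[*(hub+.115*u),.04]));print(U,V)
    for a in np.arange(a0-6,a0+7,3):
        u=np.array([np.cos(np.radians(a)),np.sin(np.radians(a))]);print(a,np.round(w2px(c,[*(hub+.105*u),.04]),1),np.round(w2px(c,[*(hub+.126*u),.048]),1))
    y0=max(0,V-44);x0=max(0,U-50);print(y0,x0);g=f[y0:V+40,x0:U+50].mean(2)
    print('\n'.join(''.join('#' if q>190 else '+' if q>140 else '-' if q>60 else '.' for q in row) for row in g[::2]))
show(c,-26)
E
```

```text
t 44.65 pos [ 568.2 -186.1   93.8] yang -107.1 tilt [-0.002 -0.   ] grip 12.0 30.0 F [-8.8 -1.4  6.6] q6 1.53
[-0.14876406  1.35306365 -0.07516044]
345 62
-32 [358.6  82.2] [370.3  45.7]
-29 [350.7  80.1] [360.1  43. ]
-26 [342.6  78.5] [349.8  40.8]
-23 [334.5  77.4] [339.2  39.3]
-20 [326.3  76.7] [328.6  38.4]
18 295
-------------------+++++--------------+++++++++++--------------+++++++++++++---------++-------------
------------------+++++++++-----------+++++++++-----------------++++++++++++----------+-------------
-------------------------+++-----------+++++---------------------+++++++++++------------------------
---------------------------+-----------++++-----------+----------+++++++++++---------+++++++--------
-------------------------------------++++-----------+++++----++++++++++++++---++-++++++++++++-------
------------------------------------++++++------------------+++++++++-------+#####++++++++++--------
--------------------------------------++++------------------+++++-----------+##########++++---------
--------+++++++++++++++++++++++++++++++++++-----------+++++++++++------
[... 2763 characters left out ...]
+++++++++++-.............-+#############################################################++++++
+++++++++++++++++-.............-+################################################################+++
+++++++++++++++++-.............-+###################################################################
+++++++++++++++++-.............-+###################################################################
+++++++++++++++++-------------.-####################################################################
############################++++++++++++++++++++####++++++++++++####++++++++##########+++++++++##+++
++++++++++++++++++++++++++++++++++++++++++++++++++++++++++++++++++++++++++++++++++++++++++++++++++++
```

Emit:
{"api": "step_arm", "payload": {
  "increments": [
    [[0,0,0,0,0,-0.2,-1],[0,0,0,0,0,-0.4,-1],[0,0,0,0,0,-0.5,-1],[0,0,0,0,0,-0.5,-1],[0,0,0,0,0,-0.4,-1],[0,0,0,0,0,-0.29,-1],[0,0,0,0,0,0,-1],[0,0,0,0,0,0,-1]]
  ]
}}

```text
t: 45.5
eef_pos: [0.5682, -0.1859, 0.0938]
eef_rot: [0.953, -0.304, -0.001, 0.0]
wrist_force: [-7.3, -1.3, 8.5]
grip_width: 0.134
gripper_force: 30.0
```

```bash
python3 - <<'E'
from h import *
o,M=st();c=cap('wrist','wf');hub=np.array([.5685,-.186])
f=c['frame'].astype(int);a0=-35.5
for a in (-39.5,-37.5,-35.5,-33.5):
    u=np.array([np.cos(np.radians(a)),np.sin(np.radians(a))]);print(a,np.round(w2px(c,[*(hub+.105*u),.04]),1),np.round(w2px(c,[*(hub+.126*u),.048]),1))
y0,x0=0,270;print('\n'.join(''.join('#' if q>190 else '+' if q>140 else '-' if q>60 else '.' for q in row) for row in f[0:90:2,270:370].mean(2)))
E
```

```text
t 45.5 pos [ 568.2 -185.9   93.8] yang -125.4 tilt [-0.002  0.   ] grip 11.8 30.0 F [-7.3 -1.3  8.5] q6 1.85
-39.5 [329.8  77.1] [333.1  39. ]
-37.5 [324.3  76.8] [326.   38.5]
-35.5 [318.8  76.7] [318.9  38.4]
-33.5 [313.3  76.8] [311.7  38.5]
++---------------++---------------------------------------------------------------------------------
----------------------------------------------------------------------------------------------------
----------------------------------------------------------------------------------------------------
---++-----------------------------------------------------------------------------------------------
----------------------------------------------------------------------------------------------------
----------------------------------------------------------------------------------------------------
--------------------------------++++-------------++++-----------------------------------------------
----------+++++----------++++++++++++----------+++++++----------------------------------------------
---------++++------------++++++++++++--------++
[... 2989 characters left out ...]
---++####+++++++++++++++++++++++++++-.............-+################################++++++++++
---+############++###+++++++++++++++++++++-.............-+######################################++++
#####################+++++++++++++++++++++-.............-+##########################################
##################++++++++++++++++++++++++-.............-+##########################################
################++++++++++++++++++++++++++-.............-+##########################################
#################+++++++++++++++++++++++++-.............-+##########################################
##################++++++++++++++++++++++++-.............-+##########################################
```

The fin is within about 1 mm of the plate centre. I'll release and back off.

Emit:
{"api": "step_arm", "payload": {
  "increments": [
    [[0,0,0,0,0,-0.05,-1],[0,0,0,0,0,0,-1],[0,0,0,0,0,0,-0.3],[0,0,0,0,0,0,-0.3],[0,0,0,0,0,0,-0.3],[0,0,0,0,0,0,-0.3],[0,0,0.3,0,0,0,-0.3],[0,0,0.8,0,0,0,-0.3],[0,0,1,0,0,0,-0.3],[0,0,1,0,0,0,0],[0,0,1,0,0,0,1],[0,0,0,0,0,0,1]]
  ]
}}

```text
t: 46.75
eef_pos: [0.5726, -0.1867, 0.2634]
eef_rot: [0.952, -0.307, 0.006, 0.0]
wrist_force: [0.7, -0.3, 0.1]
grip_width: 0.583
gripper_force: 0.0
```

Emit:
{"api": "step_arm", "payload": {
  "increments": [
    [[-0.3,0.2,0,0,0,0,1],[-0.8,0.6,0,0,0,0,1],[-0.3,0.2,0,0,0,0,1],[0,0,0,0,0,0,1],[0,0,0,0,0,0,1]]
  ]
}}

```text
t: 47.25
eef_pos: [0.5143, -0.1461, 0.2568]
eef_rot: [0.952, -0.307, 0.001, 0.0]
wrist_force: [-0.4, -0.3, 0.3]
grip_width: 0.993
gripper_force: 0.0
```

```bash
python3 - <<'E'
from h import *
o,M=st();c=cap('wrist','wg');hub=np.array([.5685,-.186])
f=c['frame'].astype(int)
for a in (-39.5,-37.5,-35.5,-33.5):
    u=np.array([np.cos(np.radians(a)),np.sin(np.radians(a))]);print(a,np.round(w2px(c,[*(hub+.105*u),.04]),1),np.round(w2px(c,[*(hub+.126*u),.048]),1))
u=np.array([np.cos(np.radians(-35.5)),np.sin(np.radians(-35.5))]);U,V=map(int,w2px(c,[*(hub+.115*u),.04]));y0=max(0,V-30);x0=U-35;print(y0,x0)
print('\n'.join(''.join('#' if q>190 else '+' if q>140 else '-' if q>60 else '.' for q in row) for row in f[y0:V+24:2,x0:U+35].mean(2)))
E
```

```text
t 47.25 pos [ 514.3 -146.1  256.8] yang -125.7 tilt [ 0.001 -0.001] grip 87.4 0.0 F [-0.4 -0.3  0.3] q6 1.9
-39.5 [325.4  30.3] [326.9   6.7]
-37.5 [322.2  30.2] [322.9   6.5]
-35.5 [319.   30.1] [318.9   6.4]
-33.5 [315.8  30.2] [314.9   6.5]
0 283
-------++++++---------+++++#####################+---------------------
------++++++----+++++++++-+#####################+--------+------------
-------++++------+---++++--#####################+---------------------
++-----++++-------+++++++------------------------+++++----------------
+++----+++++++++++++++---------------------------+++++++++++++--------
------+++++++++++++++++--------------------------++++++++++++++++++++-
+++++++++++++++++++++----------------------------+++++++++++++++++++++
+++++++++++++++++++++----------------------------+++++++++++++++++++++
++++++++++++++++++----------------......---------+++++++++++++++++++++
++++++++++++++++------------------........-------+++++++++++++++++++++
+++++++++++++-------------------..........-------+++++++++++++++++++++
+++++++++++---------------------..---...-.-------+++++++++++++++++++++
+++++++++-----------------------..........-------+++++++++++++++++++++
++++++---------------------....................--+++++++++++++++++++++
++++------------------------------.......------+++++++++++++++++++++++
++-------------------++++++++++++-.......-############++++++++++++++++
------------++##+++++++++++++++++-.......-####################++++++++
-------++###########+++++++++++++-.......-##########################++
--+###############+++++++++++++++-.......-############################
#################++++++++++++++++-.......-############################
##################+++++++++++++++-.......-############################
###################++++++++++++++--------+############################
```

Emit:
{"api": "step_arm", "payload": {
  "increments": [
    [[0.5,0.7,0,0,0,0,1],[0.5,0.7,0,0,0,0,1],[0.5,0.7,0,0,0,0,1],[0,0,0,0,0,0,1],[0,0,0,0,0,0,1]]
  ]
}}

```text
t: 47.8
eef_pos: [0.5742, -0.0617, 0.2559]
eef_rot: [0.952, -0.306, -0.0, 0.0]
wrist_force: [0.6, -0.0, 0.2]
grip_width: 1.002
gripper_force: 0.0
```

```bash
python3 - <<'E'
from chk import *
st();cap('wrist','wh');chk(['wg','wh'],-35.5)
E
```

```text
t 47.8 pos [574.2 -61.7 255.9] yang -125.7 tilt [-0. -0.] grip 88.2 0.0 F [ 0.6 -0.   0.2] q6 2.07
midB
   ('1', '1', '71.3', '-20.5', '34.4')
   ('1', '-1', '72.0', '-42.8', 'mono')
   ('-1', '1', '15.6', '-21.4', 'mono')
   ('-1', '-1', '16.0', '-43.8', 'mono')
midA
   ('1', '1', '-16.5', '-23.1', 'mono')
   ('1', '-1', '-16.4', '-45.4', 'mono')
   ('-1', '1', '-72.4', '-23.0', '34.2')
   ('-1', '-1', '-72.3', '-45.4', 'mono')
short
   ('1', '1', '74.9', '41.8', '34.8')
   ('1', '-1', '75.2', '19.9', 'mono')
   ('-1', '1', '37.0', '41.9', '34.8')
   ('-1', '-1', '37.1', '19.7', 'mono')
long
   ('1', '1', '4.1', '43.6', '35.0')
   ('1', '-1', '3.7', '21.6', 'mono')
   ('-1', '1', '-69.4', '46.1', '35.3')
   ('-1', '-1', '-70.4', '24.0', 'mono')
```

The fin and plate centres agree (both at column 320), all four brackets are flat in their pockets, and the arm is clear. Handing in.

```bash
python3 -c "
from rig import env
print(env.sign_off())"
```

```text
the job is handed in; nothing more can be done
None
```

The job is handed in, but no verdict came back. By my last measurements, all four brackets stand flat in their matching pockets, the fin points at the run plate to within about 1 mm, and the arm is clear. I had to reseat one medium bracket that had ended up tilted on its pocket wall.

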